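# Load four tacking jigs

## Robot

A 6-joint arm with a two-finger parallel gripper is mounted at the origin on the work surface; the furniture and walls round the work are solid. World frame = base frame: x ahead of the robot, y to its left, z up, the work surface at z = 0. Lengths are in m, angles in rad, forces in N, time in s.
With the tool pointing down it reaches from about 0.4 to 0.925 m from the base axis. Payload 3.4 kg.
Tool frame: the origin (TCP) lies at the very end of the fingers, on their centre line; the grasp point (between the pads) lies 19 mm behind it (grip_point_offset is the distance from the TCP to the grasp point, in m); z points along the fingers, y is the direction in which the jaws open and shut (so a half turn about z gives the same grasp; the last joint's range is limited). The gripper opens to 85 mm and grips with 20 to 120 N. Pads are 22 mm wide; open, the fingers measure 114 mm over their backs; the gripper's body (76 mm by 85 mm) begins 54 mm behind the grasp point. The pads swing forward as they close: fully open they stand 13 mm farther back than shut.
Start: joints at [-1.313, 0.307, 1.506, -0, 1.328, -0.073], TCP at [0.187, -0.544, 0.231] pointing down, gripper open.
Joint ranges: [-3.12, 3.12], [-1.05, 2.28], [0.14, 2.33], [-1.42, 4.57], [0.1, 2.73], [-2.68, 2.68]. Speed limits (rad/s): [2.57, 2.57, 3.14, 3.14, 3.14, 3.14].

## Interface

Orientations are given as a unit quaternion [w, x, y, z].
In Python, from bench import * gives the robot as it stands.
- The arm moves only by the shell command python3 -m pendant 'ROWS'. ROWS is JSON, a list of rows, each a list of 3 entries, a list of its own where there are three numbers: the shift along the tool's x, y, z in units of 40 mm (1.0 is 40 mm), then the turn, a rotation vector about the tool's x, y, z in units of 5 degrees (1.0 is 5 degrees), then the closure, from -1 (fully open) to 1 (shut). In form: [[[tx, ty, tz], [ax, ay, az], grip], ...]. A call has 1 to 12 rows; each row shifts and turns the commanded pose from where the row before left it, along the tool's axes as they then stand; what a row does not reach is not made up. A row lasts 1/8 s, in which the tool goes at most 62.5 mm and 10.7 degrees, less where a joint would pass 70% of its speed; a pose out of reach is approached as far as the arm can. A call is refused whole if a number of a shift passes 1 or a number of a turn 1, either way. A call with a gripper value outside its range is refused whole. The fingers move at their own pace and stop on an object; the grip force is fixed at half the most. Time passes only in rows, so rows that do not move let the fingers close. It gives the time, the measured TCP pose, the force and the opening at its end, in the units of the state.
- observe(): the state, without advancing time (a new reading comes with each control period).
- read_camera(name): name is "scene" or "top" or "wrist"; returns a dict with "color" (480x640x3 uint8, blue, green, red), "range_z" (480x640 float32, m along the optical axis (not along the pixel's ray), 0 where there is no reading), "intrinsics" (3x3 intrinsics, pixels), "origin" and "attitude" of the camera in the world; the wrist camera has in their place "mount" (4x4, takes a point from camera to tool coordinates, whose origin is the TCP and whose axes are the flange's). Camera axes: x right, y down, z forward; pixel columns grow to the right and rows downward; lengths in m; the calibration is good to about 2 mm. A picture is of the moment at which its call begins: read the wrist's pose just before it.
- hand_in(): hands the job in, once; it reports no verdict.
The state is a dict: "clock": time; "q": joint angles; "qvel": joint speeds; "joint_torque": joint torques, N m; "ee_pos": TCP position; "orientation": TCP orientation; "force": force on the tool from outside, world axes, zero at the start; "moment": the same for the moment, N m; "opening": finger opening in m.
Only numpy, scipy, OpenCV 4.12 (cv2) and the standard library are available. Lean on these libraries where they do the work, as an engineer would, in place of code of your own. Each camera call takes 0.05 s, during which the arm holds its last target.

## Task

Load the four small tacking jigs so that the welder can start: put the tall tube stub over the wide spigot, the small tube ring over the thin spigot, the drilled steel block between the eight pins of the block nest, and the angle clip in the angle nest with its upright leg next to the back bar. Every piece must sit flat and fully down on the base plate of its jig, and be let go.

Things in the scene. Friction and masses are not known exactly. Their poses are not given: they have to be found in the camera images.
- tube_center (a point): Tall grey steel tube stub standing loose and upright on the table, 45 mm outside diameter, bore 37 mm, 62 mm tall, about 0.2 kg. (Mind the bench vice, 230 mm high, at the back in the middle.) Point: on its axis, half-way up (31 mm above its foot); z up along the axis.
- ring_center (a point): Small grey steel tube ring standing upright on the table, 33 mm outside diameter, bore 25 mm, 16 mm tall. Point: on its axis, half-way up (8 mm above its foot); z up along the axis.
- block_center (a point): Dark solid steel block with a small drilled hole in its top, 50 mm along its x, 62 mm along its y, 36 mm tall, about 0.8 kg. Point: its centre (18 mm above its foot). Either way round is right.
- clip_leg (a point): Angle clip, a short L of dark 5 mm angle iron: flat foot 40 mm (x) by 55 mm (y), upright leg 55 mm long (y) and 40 mm tall on the foot's +x edge. Point: centre of the leg, 20 mm above the foot's underside; the foot reaches from 37.5 mm on the -x side of it to 2.5 mm on the +x side, 27.5 mm either way in y. Can be gripped over the 55 mm, on both ends of the leg.
- wide_spigot_seat (a point): Fixed jig for the tube: dark base 86 x 86 x 8 mm, on it a grey plate 64 x 64 x 6 mm, in the middle an upright spigot 26 mm in diameter, tapering to 10 mm at its top 37 mm above the plate. Point: on the spigot's axis at the plate's top, 14 mm above the table; z up. Any yaw of the tube is right.
- thin_spigot_seat (a point): Fixed jig for the ring: dark base 68 x 68 x 8 mm, on it a grey plate 48 x 48 x 6 mm, in the middle an upright spigot 15 mm in diameter, tapering to 6 mm at its top 19 mm above the plate. Point: on the spigot's axis at the plate's top, 14 mm above the table; z up. Any yaw of the ring is right.
- block_nest_seat (a point): Fixed jig for the block: dark base 84 (x) x 96 (y) x 8 mm, grey plate 6 mm thick between eight 8 mm pins, two a side, 12 mm above the plate. Space inside them 60 mm (x) by 72 mm (y), block x and y along these; between the pins of a side 42 mm (x sides) or 27 mm (y sides) are free for fingers. Point: middle of the plate's top, 14 mm above the table; z up.
- angle_nest_seat (a point): Fixed jig for the clip: dark base 86 (x) x 96 (y) x 8 mm, grey plate 6 mm thick; back bar 46 mm long (y) on its +x side, two pins on the -x side, one at each y end beside the foot, all 12 mm above the plate; 49.5 x 69 mm free inside. Point: on the plate's top (14 mm above the table), 7 mm before the bar: the leg's middle goes over it, clip x, y along its x, y.

How it is judged:
At the end, for the whole second after the job is handed in: All four pieces are at rest, level (0.1 rad) and fully down on their own jig (height within 4 mm): tube and ring axes within 10 mm of their spigots, block within 10 mm and clip leg within 13 mm of its place, both within 0.25 rad of the nest (horizontal distance between tube_center and wide_spigot_seat below 0.01 m and z of tube_center in the frame of wide_spigot_seat between 0.027 and 0.035 m and angle between each of tube_center, ring_center, block_center, clip_leg's own z axis and vertical below 0.1 rad and linear speed of each of tube, ring, block, clip below 0.02 m/s and horizontal distance between ring_center and thin_spigot_seat below 0.01 m and z of ring_center in the frame of thin_spigot_seat between 0.004 and 0.012 m and horizontal distance between block_center and block_nest_seat below 0.01 m and z of block_center in the frame of block_nest_seat between 0.014 and 0.022 m and angle between the y axis of block_center and the y axis of block_nest_seat, either way round below 0.25 rad and horizontal distance between clip_leg and angle_nest_seat below 0.013 m and z of clip_leg in the frame of angle_nest_seat between 0.016 and 0.024 m and angle between the y axis of clip_leg and the y axis of angle_nest_seat, either way round below 0.25 rad); the robot touches nothing.
It also fails if it takes over 128 s, if anything falls off the work surface, if the arm or the gripper's body presses on something with over 40 N, if the wrist force passes 120 N, or if a joint passes its speed limit or range.

## Working session

There is one attempt and no reset: what is moved stays moved. The work goes in short steps, Python scripts to look and compute and a shell command to move; the robot and the scene stay as the last step left them, time stands still between calls to the robot, and variables do not carry over. Pictures are saved under pics/ and viewed, and the job is handed in when it is done.

```bash
ls; mkdir -p pics; python3 - <<'E'
from bench import *
import cv2,numpy as np,json
s=observe();print({k:np.round(v,3).tolist() for k,v in s.items()})
for n in("scene","top","wrist"):
    c=read_camera(n);cv2.imwrite(f"pics/{n}0.png",c["color"]);np.savez(f"pics/{n}0.npz",**c)
    print(n,{k:np.round(v,4).tolist() for k,v in c.items() if k not in("color","range_z")})
E
```

```text
pics
{'clock': 0.0, 'q': [-1.313, 0.308, 1.508, 0.0, 1.328, -0.074], 'qvel': [-0.002, -0.001, 0.001, -0.0, 0.001, 0.001], 'joint_torque': [0.001, -45.755, -25.192, 0.0, 0.014, -0.0], 'ee_pos': [0.187, -0.543, 0.23], 'orientation': [-0.001, 0.986, 0.165, -0.0], 'force': [-1.015, -0.348, 0.174], 'moment': [0.02, -0.007, 0.05], 'opening': 0.086}
scene {'intrinsics': [[556.885, 0.0, 315.0553], [0.0, 556.885, 247.768], [0.0, 0.0, 1.0]], 'origin': [0.1896, 0.7432, 0.9991], 'attitude': [0.0771, -0.1845, 0.9187, -0.3405]}
top {'intrinsics': [[501.7966, 0.0, 318.7629], [0.0, 501.7966, 232.1051], [0.0, 0.0, 1.0]], 'origin': [0.3205, 0.0007, 1.1912], 'attitude': [-0.0711, 0.7129, -0.6946, 0.0655]}
wrist {'intrinsics': [[346.8343, 0.0, 319.8588], [0.0, 346.8343, 235.7641], [0.0, 0.0, 1.0]], 'mount': [[-0.0002, -0.9466, -0.3223, 0.0832], [1.0, -0.0002, 0.0, -0.0012], [-0.0001, -0.3223, 0.9466, -0.143], [0.0, 0.0, 0.0, 1.0]]}
```

View pics/top0.png

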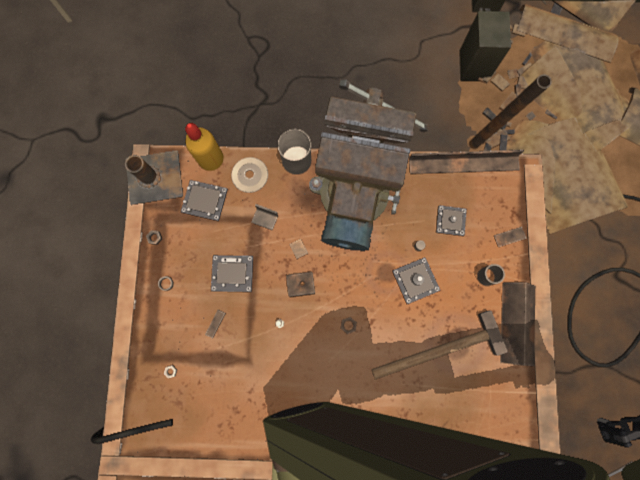

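View pics/scene0.png

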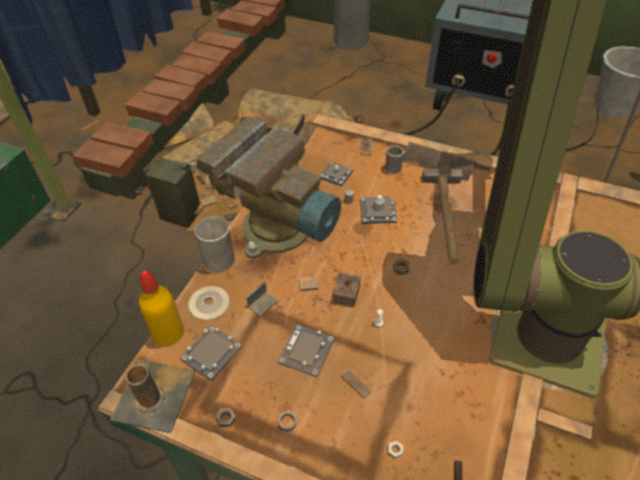

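View pics/wrist0.png

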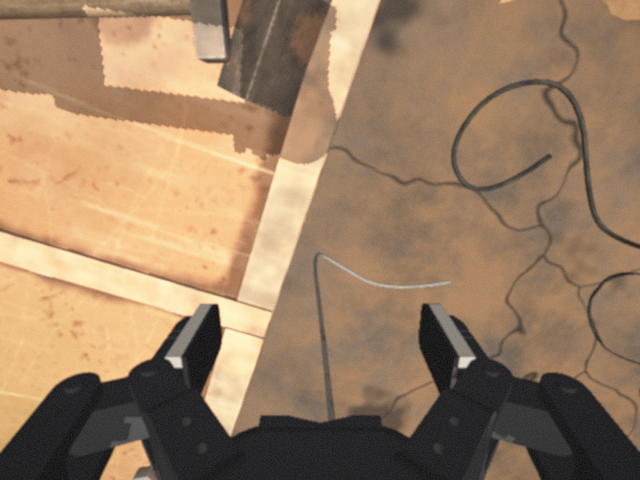

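Top view shows: tube ~(490,274), wide spigot (416,281), thin spigot (452,220), block (300,284), clip (265,217), nests at (204,200) and (232,273), and ring candidates (165,283) and (349,325). I'll zoom in and measure.

```bash
cat > h.py <<'E'
import numpy as np,cv2
from scipy.spatial.transform import Rotation as R
def rot(q): return R.from_quat([q[1],q[2],q[3],q[0]]).as_matrix()
def load(n): return dict(np.load(f"pics/{n}.npz"))
def cloud(c):
    K=c["intrinsics"];z=c["range_z"].astype(float)
    v,u=np.mgrid[:480,:640]
    P=np.stack([(u-K[0,2])/K[0,0]*z,(v-K[1,2])/K[1,1]*z,z],-1)
    if "T" in c: T=c["T"];W=P@T[:3,:3].T+T[:3,3]
    else: W=P@rot(c["attitude"]).T+c["origin"]
    W[z==0]=np.nan
    return W
E
python3 - <<'E'
from h import *
c=load("top0");W=cloud(c)
im=c["color"]
def crop(n,x,y,w,h,s,src=im):
    cv2.imwrite(n,cv2.resize(src[y:y+h,x:x+w],None,fx=s,fy=s,interpolation=cv2.INTER_CUBIC))
crop("pics/tl.png",120,140,200,150,4)
crop("pics/tr.png",340,200,200,140,4)
s=load("scene0")
crop("pics/sl.png",100,260,280,180,2.8,s["color"])
for n,(u,v) in dict(table=(270,340),table2=(450,320),tabfar=(390,260),tube=(490,274),wide=(416,281),thin=(452,220),block=(300,284),clip=(265,217),nA=(204,200),nB=(232,275),ringL=(165,283),ringL_rim=(159,283),r2=(349,319),nut=(153,232)).items():
    print(n,np.round(W[v,u],3))
E
```

```text
table [0.296 0.12  0.   ]
table2 [ 0.352 -0.299 -0.001]
tabfar [ 0.49  -0.159  0.001]
tube [ 0.463 -0.396  0.   ]
wide [ 0.437 -0.212  0.044]
thin [ 0.585 -0.301  0.03 ]
block [ 0.428  0.055 -0.004]
clip [0.587 0.144 0.006]
nA [0.623 0.294 0.013]
nB [0.443 0.214 0.015]
ringL [0.421 0.375 0.   ]
ringL_rim [0.42  0.386 0.012]
r2 [ 0.348 -0.062  0.016]
nut [0.541 0.409 0.017]
```

View pics/tl.png

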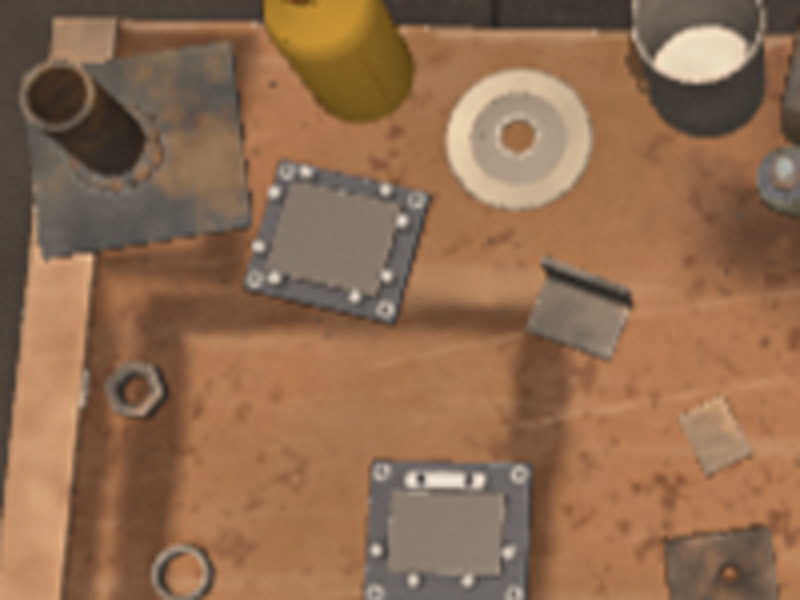

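View pics/tr.png

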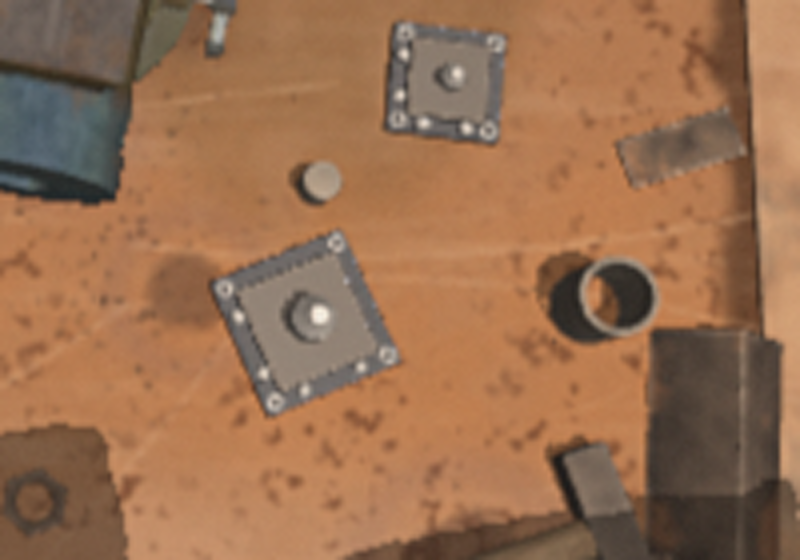

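View pics/sl.png

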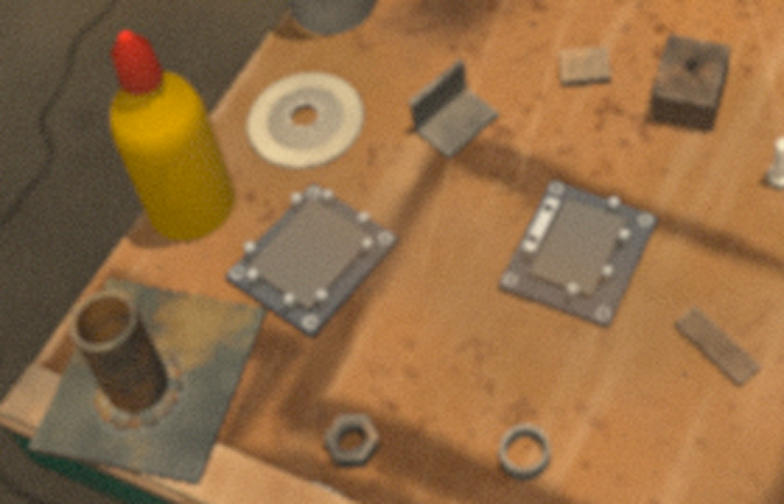

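Identified: 8-pin block nest upper left (204,200), angle nest with white back bar (232,273), ring at (165,283). The hex item at (153,238) is a nut and the dark one at (349,325) is another distractor. Now fitting the positions.

```bash
cat > fit.py <<'E'
from h import *
def circ(P):
    A=np.c_[2*P[:,:2],np.ones(len(P))];b=(P[:,:2]**2).sum(1)
    x=np.linalg.lstsq(A,b,rcond=None)[0];return x[:2],np.sqrt(x[2]+x[0]**2+x[1]**2)
def pts(W,cx,cy,r,z0,z1):
    m=(np.hypot(W[...,0]-cx,W[...,1]-cy)<r)&(W[...,2]>z0)&(W[...,2]<z1);return W[m]
def rect(P):
    (c,wh,a)=cv2.minAreaRect((P[:,:2]*1000).astype(np.float32));return np.round(c,1),np.round(wh,1),round(a,1)
E
python3 - <<'E'
from fit import *
for n in("top0","scene0"):
    W=cloud(load(n));print(n)
    o=W[(np.abs(W[...,0]-.35)<.3)&(np.abs(W[...,1])<.4)&(np.abs(W[...,2])<.008)];print(" table z",np.nanmedian(o[:,2]))
    P=pts(W,.463,-.385,.06,.056,.07);print("tube rim",len(P),circ(P),P[:,2].mean(),"rect",rect(P))
    P=pts(W,.42,.375,.04,.011,.03);print("ring",len(P),circ(P),P[:,2].mean(),rect(P))
    P=pts(W,.43,-.21,.025,.035,.06);print("wide top",len(P),P.mean(0), P[:,2].max())
    P=pts(W,.43,-.21,.08,.011,.06);print("wide plate",rect(P))
    P=pts(W,.43,-.21,.09,.005,.06);print("wide base",rect(P))
    P=pts(W,.58,-.30,.02,.02,.06);print("thin top",len(P),P.mean(0), P[:,2].max())
    P=pts(W,.58,-.30,.06,.005,.06);print("thin base",rect(P))
    P=pts(W,.423,.055,.05,.03,.05);print("block",len(P),rect(P),P[:,2].mean())
    P=pts(W,.59,.14,.05,.0025,.01);print("clip foot",len(P),rect(P),P[:,2].mean())
    P=pts(W,.59,.14,.06,.03,.045);print("clip leg",len(P),rect(P),P[:,2].mean())
    P=pts(W,.615,.294,.08,.005,.04);print("nA base",len(P),rect(P))
    P=pts(W,.44,.21,.08,.005,.04);print("nB base",len(P),rect(P))
    P=pts(W,.475,.21,.03,.019,.04);print("nB bar",len(P),P.mean(0) if len(P) else 0,rect(P) if len(P) else 0)
E
```

```text
top0
 table z -0.00015246808871927087
tube rim 113 (array([ 0.45598849, -0.38475908]), np.float64(0.020726026475939845)) 0.06074969823835084 rect (array([ 455.9, -385. ]), array([43.4, 45.1]), 44.8)
ring 65 (array([0.41878991, 0.37129885]), np.float64(0.015118880101226976)) 0.015227986066162885 (array([418.6, 371.1]), array([32.1, 31.8]), 67.8)
wide top 90 [ 0.44086872 -0.21668417  0.04435896] 0.053432210306557204
wide plate (array([ 441.7, -216.7]), array([83.5, 83. ]), 23.3)
wide base (array([ 434.4, -211.7]), array([161.9, 168.5]), 16.3)
thin top 30 [ 0.5881103  -0.30304457  0.02905362] 0.035556222463950515
thin base (array([ 594.2, -307.7]), array([90. , 86.6]), 6.2)
block 563 (array([423.7,  53.2]), array([49.9, 62. ]), 9.1) 0.035614178635149034
clip foot 370 (array([590.9, 139.3]), array([96.8, 94.9]), 73.9) 0.004862760292448399
clip leg 66 (array([599.1, 140.6]), array([55.3,  5.8]), 70.6) 0.0375799780592873
nA base 1373 (array([621.5, 296.7]), array([151.3, 115.7]), 84.4)
nB base 1388 (array([440.5, 209.4]), array([148. , 128.7]), 47.0)
nB bar 97 [0.47626683 0.2172596  0.0251
[... 515 characters left out ...]
y([76.1, 91.8]), 33.3)
wide base (array([ 431.3, -214.9]), array([122. , 155.8]), 47.3)
thin top 28 [ 0.58962947 -0.30220717  0.02656219] 0.034587639303101936
thin base (array([ 585.3, -308. ]), array([82.7, 80. ]), 87.5)
block 542 (array([425.7,  52.7]), array([50.1, 67. ]), 8.6) 0.03556741957782001
clip foot 428 (array([590.4, 141.7]), array([91.6, 93.3]), 14.9) 0.005217040797837949
clip leg 102 (array([600.4, 140.6]), array([54.5,  7.6]), 70.8) 0.037404390090857234
nA base 1878 (array([624.7, 297.3]), array([143.8, 111.7]), 61.7)
nB base 1740 (array([446.4, 214.5]), array([127.2, 127.2]), 35.1)
nB bar 119 [0.47758623 0.21838533 0.02534191] (array([477.1, 216.2]), array([12.8, 47.5]), 0.2)
```

```bash
python3 - <<'E'
from fit import *
seeds=dict(wide=(.441,-.216,.075),thin=(.588,-.303,.055),nA=(.621,.295,.075),nB=(.445,.213,.075),clip=(.59,.14,.045))
for n in("top0","scene0"):
    W=cloud(load(n));print(n)
    for k,(x,y,r) in seeds.items():
        for nm,z0 in(("base",.0045),("plate",.011)):
            if k=="clip": z0=.0028 if nm=="base" else .028
            m=((np.hypot(W[...,0]-x,W[...,1]-y)<r)&(W[...,2]>z0)&(W[...,2]<.07)).astype(np.uint8)
            if not(k=="clip"): m=cv2.morphologyEx(m,cv2.MORPH_OPEN,np.ones((3,3),np.uint8) if nm=="base" else np.ones((7,7),np.uint8))
            N,L,S,_=cv2.connectedComponentsWithStats(m)
            i=1+np.argmax(S[1:,4]);P=W[L==i]
            print(k,nm,len(P),rect(P))
    print("pins nA",)
    for k in("nA","nB","wide","thin"):
        x,y,r=seeds[k]
        m=((np.hypot(W[...,0]-x,W[...,1]-y)<r)&(W[...,2]>.0195)&(W[...,2]<.07)).astype(np.uint8)
        N,L,S,_=cv2.connectedComponentsWithStats(m,connectivity=8)
        print(k,[(len(W[L==i]),np.round(W[L==i].mean(0)*1000).astype(int).tolist()) for i in range(1,N)])
E
```

```text
top0
wide base 1234 (array([ 441.7, -217.7]), array([85.6, 86. ]), 23.5)
wide plate 182 (array([ 440. , -216.5]), array([23.8, 44.9]), 0.9)
thin base 722 (array([ 588.8, -304.4]), array([68. , 68.5]), 84.7)
thin plate 77 (array([ 585.9, -302.9]), array([25.5, 15.6]), 0.0)
nA base 1180 (array([624.7, 296.9]), array([98.2, 83.5]), 77.9)Traceback (most recent call last):
  File "<stdin>", line 11, in <module>
    return _wrapfunc(a, 'argmax', axis=axis, out=out, **kwds)
    return bound(*args, **kwds)
ValueError: attempt to get argmax of an empty sequence
```

```bash
python3 - <<'E'
from fit import *
seeds=dict(wide=(.441,-.216,.075),thin=(.588,-.303,.055),nA=(.625,.297,.075),nB=(.445,.213,.075),clip=(.59,.14,.045))
for n in("top0","scene0"):
    W=cloud(load(n));print(n)
    for k,(x,y,r) in seeds.items():
        for nm,z0 in(("base",.0045),("leg",.028)):
            if k!="clip" and nm=="leg":continue
            if k=="clip" and nm=="base": z0=.0028
            m=((np.hypot(W[...,0]-x,W[...,1]-y)<r)&(W[...,2]>z0)&(W[...,2]<.07)).astype(np.uint8)
            if nm=="base": m=cv2.morphologyEx(m,cv2.MORPH_OPEN,np.ones((3,3),np.uint8))
            N,L,S,_=cv2.connectedComponentsWithStats(m)
            i=1+np.argmax(S[1:,4]);P=W[L==i]
            print(k,nm,len(P),rect(P))
    for k in("nA","nB","wide","thin"):
        x,y,r=seeds[k]
        m=((np.hypot(W[...,0]-x,W[...,1]-y)<r)&(W[...,2]>.0195)&(W[...,2]<.07)).astype(np.uint8)
        N,L,S,_=cv2.connectedComponentsWithStats(m,connectivity=8)
        print(k,[(len(W[L==i]),np.round(W[L==i].mean(0)*1000).astype(int).tolist()) for i in range(1,N)])
E
```

```text
top0
wide base 1234 (array([ 441.7, -217.7]), array([85.6, 86. ]), 23.5)
thin base 722 (array([ 588.8, -304.4]), array([68. , 68.5]), 84.7)
nA base 1180 (array([624.7, 296.9]), array([98.2, 83.5]), 77.9)
nB base 1330 (array([447.5, 217.4]), array([83.8, 96.1]), 1.5)
clip base 137 (array([600.4, 139.8]), array([54.8, 17.5]), 74.9)
clip leg 68 (array([599.1, 140.6]), array([55.3,  5.8]), 70.6)
nA [(9, [662, 314, 23]), (10, [649, 332, 23]), (9, [652, 265, 23]), (1, [650, 364, 21]), (10, [633, 253, 25]), (7, [616, 339, 25]), (1, [614, 318, 20]), (11, [596, 327, 24]), (9, [599, 260, 24]), (10, [586, 278, 24])]
nB [(94, [477, 218, 25]), (1, [468, 222, 20]), (2, [453, 227, 20]), (1, [445, 211, 20]), (12, [435, 255, 25]), (9, [435, 179, 24]), (1, [428, 215, 21]), (10, [418, 233, 24]), (10, [419, 201, 25])]
wide [(8, [514, -223, 28]), (1, [463, -219, 20]), (1, [461, -231, 20]), (111, [441, -216, 42])]
thin [(1, [612, -288, 20]), (1, [602, -316, 20]), (1, [594, -290, 20]), (30, [588, -303, 29])]
scene0
wide base 828 (array([ 443.9, -218.2]), array([87.1, 88.8]), 19.5)
thin base 430 (array([ 591. , -305.2]), array([76.9, 68.4]), 84.8)
nA base 1855 (array([629.6, 308.7]), array([124.1,  87.4]), 78.6)
nB base 1701 (array([449.3, 217.6]), array([97.8, 86.9]), 90.0)
clip base 499 (array([596.1, 140.3]), array([59.1, 66.7]), 64.9)
clip leg 119 (array([600.3, 140.2]), array([55.2,  7.6]), 70.8)
nA [(13, [635, 254, 24]), (11, [654, 265, 25]), (13, [600, 261, 24]), (1, [602, 279, 21]), (15, [587, 279, 24]), (14, [664, 314, 24]), (14, [651, 332, 23]), (17, [598, 328, 24]), (15, [616, 339, 24])]
nB [(121, [478, 219, 25]), (15, [437, 179, 24]), (14, [420, 202, 24]), (13, [420, 234, 24]), (15, [436, 256, 24])]
wide [(3, [515, -223, 28]), (120, [443, -213, 38]), (1, [466, -238, 20])]
thin [(29, [590, -303, 26]), (1, [581, -292, 20])]
```

```bash
python3 - <<'E'
from fit import *
# ortho heightmap max of both, 2mm cells; x .25...85, y -.55...55
H=np.zeros((350,560))
for n in("top0","scene0"):
    W=cloud(load(n)).reshape(-1,3);W=W[np.isfinite(W).all(1)]
    i=((.85-W[:,0])/.002).astype(int);j=((.56-W[:,1])/.002).astype(int)
    m=(i>=0)&(i<350)&(j>=0)&(j<560)&(W[:,2]<.35)
    np.maximum.at(H,(i[m],j[m]),W[m,2])
v=cv2.applyColorMap((np.clip(H/.25,0,1)**.5*255).astype(np.uint8),cv2.COLORMAP_JET)
for k in range(0,7): cv2.putText(v,f"x{.8-.1*k:.1f}",(0,25+50*k),0,.35,(255,255,255));cv2.line(v,(0,25+50*k),(560,25+50*k),(90,90,90),1)
for k in range(11): cv2.line(v,(30+50*k,0),(30+50*k,350),(90,90,90),1);cv2.putText(v,f"{.5-.1*k:.1f}",(30+50*k,345),0,.35,(255,255,255))
cv2.imwrite("pics/H.png",cv2.resize(v,None,fx=1.4,fy=1.4))
def mx(x0,x1,y0,y1):
    s=H[int((.85-x1)/.002):int((.85-x0)/.002),int((.56-y1)/.002):int((.56-y0)/.002)];return round(s.max(),3)
print("around tube right",[ (y,mx(.40,.52,y-.01,y)) for y in np.arange(-.41,-.52,-.01)])
print("below tube",[(round(x,2),mx(x-.01,x,-.42,-.36)) for x in np.arange(.43,.33,-.01)])
print("block +x",[(round(x,2),mx(x,x+.01,0,.11)) for x in np.arange(.45,.56,.01)])
print("nA +x",[(round(x,2),mx(x,x+.01,.22,.37)) for x in np.arange(.65,.76,.01)])
print("ring",[(round(y,2),mx(.38,.46,y,y+.01)) for y in np.arange(.38,.48,.01)])
E
```

```text
around tube right [(np.float64(-0.41), np.float64(0.058)), (np.float64(-0.42), np.float64(0.021)), (np.float64(-0.43), np.float64(0.03)), (np.float64(-0.44), np.float64(0.035)), (np.float64(-0.45), np.float64(0.048)), (np.float64(-0.46), np.float64(0.044)), (np.float64(-0.47000000000000003), np.float64(0.035)), (np.float64(-0.48000000000000004), np.float64(0.024)), (np.float64(-0.49000000000000005), np.float64(0.015)), (np.float64(-0.5), np.float64(0.012)), (np.float64(-0.51), np.float64(0.011)), (np.float64(-0.52), np.float64(0.01))]
below tube [(np.float64(0.43), np.float64(0.006)), (np.float64(0.42), np.float64(0.011)), (np.float64(0.41), np.float64(0.007)), (np.float64(0.4), np.float64(0.007)), (np.float64(0.39), np.float64(0.007)), (np.float64(0.38), np.float64(0.032)), (np.float64(0.37), np.float64(0.032)), (np.float64(0.36), np.float64(0.033)), (np.float64(0.35), np.float64(0.033)), (np.float64(0.34), np.float64(0.033))]
block +x [(np.float64(0.45), np.float64(0.036)), (np.float64(0.46), np.float64(0.006)), (np.float64(0.47), np.float64(0.008)), (np.float64(0.48), np.float64(0
[... 448 characters left out ...]
loat64(0.68), np.float64(0.018)), (np.float64(0.69), np.float64(0.118)), (np.float64(0.7), np.float64(0.138)), (np.float64(0.71), np.float64(0.195)), (np.float64(0.72), np.float64(0.209)), (np.float64(0.73), np.float64(0.207)), (np.float64(0.74), np.float64(0.196)), (np.float64(0.75), np.float64(0.139))]
ring [(np.float64(0.38), np.float64(0.021)), (np.float64(0.39), np.float64(0.006)), (np.float64(0.4), np.float64(0.005)), (np.float64(0.41), np.float64(0.005)), (np.float64(0.42), np.float64(0.006)), (np.float64(0.43), np.float64(0.005)), (np.float64(0.44), np.float64(0.012)), (np.float64(0.45), np.float64(0.011)), (np.float64(0.46), np.float64(0.012)), (np.float64(0.47), np.float64(0.011))]
```

View pics/H.png

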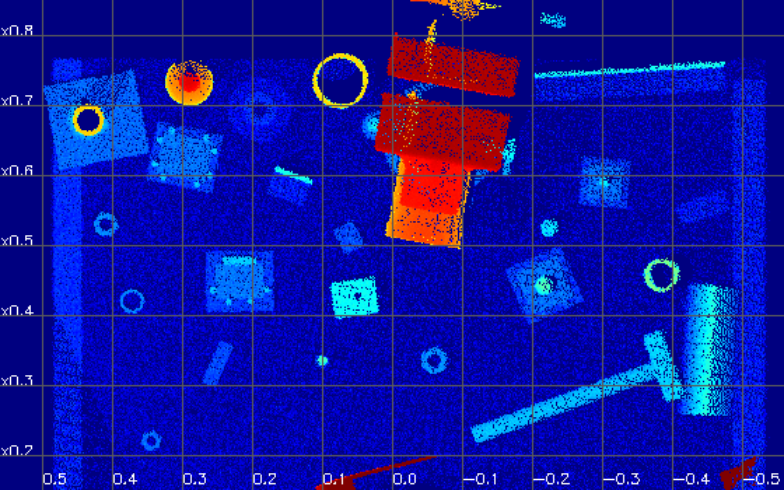

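```bash
cat > plan.py <<'E'
import sys,json
from h import *
from bench import observe
def go(wps,grip):
    s=observe();p=np.array(s["ee_pos"]);Rm=rot(s["orientation"])
    print("t",round(s["clock"],2),"pos",np.round(p,4),"th",round(np.degrees(np.arctan2(Rm[1,0],Rm[0,0])),2),"tilt",np.round(Rm[:2,2],4),"F",np.round(s["force"],1),"open",round(float(s["opening"]),4))
    for x,y,z,th in wps:
        t=np.radians(th);c,q=np.cos(t),np.sin(t)
        Rt=np.array([[c,q,0],[q,-c,0],[0,0,-1.]])
        rv=R.from_matrix(Rm.T@Rt).as_rotvec();d=np.array([x,y,z])-p
        n=1
        while 1:
            rows=[];Rc=Rm.copy();ok=True
            for k in range(n):
                sh=Rc.T@(d/n)/.04; a=np.degrees(rv/n)/5
                if max(abs(sh).max(),abs(a).max())>1: ok=False;break
                rows.append([np.round(sh,2).tolist(),np.round(a,2).tolist(),grip]);Rc=Rc@R.from_rotvec(rv/n).as_matrix()
            if ok:break
            n+=1
        print(n,"rows to",(x,y,z,th));print(json.dumps(rows).replace(" ",""))
        p=np.array([x,y,z]);Rm=Rt
if __name__=="__main__":
    a=eval(sys.argv[1]);go(a,float(sys.argv[2]))
E
python3 plan.py "[(.457,-.385,.15,70),(.457,-.385,.032,70)]" -1
```

```text
t 0.15 pos [ 0.1866 -0.5433  0.2306] th 18.95 tilt [-0.0004  0.0016] F [ 0.7  1.4 -0.2] open 0.0854
11 rows to (0.457, -0.385, 0.15, 70)
[[[0.7,-0.14,0.18],[-0.0,-0.0,-0.93],-1.0],[[0.71,-0.08,0.18],[-0.0,-0.0,-0.93],-1.0],[[0.71,-0.03,0.18],[-0.0,-0.0,-0.93],-1.0],[[0.71,0.03,0.18],[-0.0,-0.0,-0.93],-1.0],[[0.71,0.09,0.18],[-0.0,-0.0,-0.93],-1.0],[[0.7,0.15,0.18],[-0.0,-0.0,-0.93],-1.0],[[0.68,0.2,0.18],[-0.0,-0.0,-0.93],-1.0],[[0.66,0.26,0.18],[-0.0,-0.0,-0.93],-1.0],[[0.64,0.31,0.18],[-0.0,-0.0,-0.93],-1.0],[[0.61,0.36,0.18],[-0.0,-0.0,-0.93],-1.0],[[0.58,0.41,0.18],[-0.0,-0.0,-0.93],-1.0]]
3 rows to (0.457, -0.385, 0.032, 70)
[[[0.0,0.0,0.98],[0.0,0.0,0.0],-1.0],[[0.0,0.0,0.98],[0.0,0.0,0.0],-1.0],[[0.0,0.0,0.98],[0.0,0.0,0.0],-1.0]]
```

```bash
python3 -m pendant '[[[0.7,-0.14,0.18],[0,0,-0.93],-1],[[0.71,-0.08,0.18],[0,0,-0.93],-1],[[0.71,-0.03,0.18],[0,0,-0.93],-1],[[0.71,0.03,0.18],[0,0,-0.93],-1],[[0.71,0.09,0.18],[0,0,-0.93],-1],[[0.7,0.15,0.18],[0,0,-0.93],-1],[[0.68,0.2,0.18],[0,0,-0.93],-1],[[0.66,0.26,0.18],[0,0,-0.93],-1],[[0.64,0.31,0.18],[0,0,-0.93],-1],[[0.61,0.36,0.18],[0,0,-0.93],-1],[[0.58,0.41,0.18],[0,0,-0.93],-1],[[0,0,0],[0,0,0],-1]]'
python3 - <<'E'
from h import *
from bench import *
s=observe();c=read_camera("wrist")
T=np.eye(4);T[:3,:3]=rot(s["orientation"]);T[:3,3]=s["ee_pos"];c["T"]=T@c["mount"]
cv2.imwrite("pics/w1.png",c["color"]);np.savez("pics/w1.npz",**c)
from fit import *
W=cloud(c);P=pts(W,.457,-.385,.035,.055,.07);print(len(P),circ(P),P[:,2].mean(),rect(P))
E
python3 plan.py "[(.457,-.385,.15,70),(.457,-.385,.032,70)]" -1
```

```text
clock: 1.65
ee_pos: [0.4581, -0.3845, 0.1511]
orientation: [-0.001, 0.818, 0.575, 0.0]
force: [-0.6, 0.5, -0.4]
opening: 0.0854
1142 (array([ 0.45760577, -0.38292778]), np.float64(0.020619550135847976)) 0.060804546814701974 (array([ 457.1, -383.6]), array([45.1, 44.3]), 71.7)
t 1.7 pos [ 0.4572 -0.3852  0.1515] th 70.16 tilt [-0.0014  0.0007] F [-0.1 -0.2 -0.6] open 0.0854
1 rows to (0.457, -0.385, 0.15, 70)
[[[0.0,-0.01,0.04],[-0.02,-0.0,0.03],-1.0]]
3 rows to (0.457, -0.385, 0.032, 70)
[[[0.0,0.0,0.98],[0.0,0.0,0.0],-1.0],[[0.0,0.0,0.98],[0.0,0.0,0.0],-1.0],[[0.0,0.0,0.98],[0.0,0.0,0.0],-1.0]]
```

View pics/w1.png

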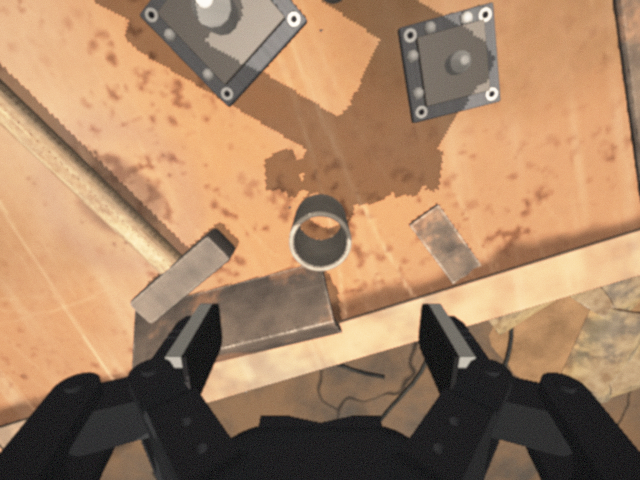

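Tube is centred between the jaws at (320,235), channel to its lower left. Wrist fit agrees with the earlier one. Descending and gripping.

```bash
python3 -m pendant '[[[0.02,-0.01,0.98],[0,0,0],-1],[[0,0,0.98],[0,0,0],-1],[[0,0,0.98],[0,0,0],-1],[[0,0,0],[0,0,0],-1]]' && python3 -m pendant '[[[0,0,0],[0,0,0],1],[[0,0,0],[0,0,0],1],[[0,0,0],[0,0,0],1],[[0,0,0],[0,0,0],1],[[0,0,0],[0,0,0],1],[[0,0,0],[0,0,0],1]]'
```

```text
clock: 2.2
ee_pos: [0.454, -0.3837, 0.0319]
orientation: [-0.004, 0.819, 0.574, -0.001]
force: [0.0, 1.3, 0.0]
opening: 0.0852
clock: 2.95
ee_pos: [0.4584, -0.3863, 0.0367]
orientation: [0.002, 0.819, 0.574, 0.0]
force: [0.6, -0.7, 7.1]
opening: 0.0435
```

```bash
python3 -m pendant '[[[0,0,-0.7],[0,0,0],1],[[0,0,-1],[0,0,0],1],[[0,0,-1],[0,0,0],1],[[0,0,0],[0,0,0],1],[[0,0,0],[0,0,0],1]]'; python3 plan.py "[(.4425,-.2173,.14,70)]" 1
```

```text
clock: 3.58
ee_pos: [0.4564, -0.3842, 0.1418]
orientation: [-0.001, 0.819, 0.574, -0.0]
force: [-0.6, 0.2, -3.8]
opening: 0.0433
t 3.58 pos [ 0.4564 -0.3842  0.1418] th 70.11 tilt [-0.001  0.001] F [-0.6  0.2 -3.8] open 0.0433
4 rows to (0.4425, -0.2173, 0.14, 70)
[[[0.95,-0.44,0.01],[-0.0,-0.0,0.01],1.0],[[0.95,-0.44,0.01],[-0.0,-0.0,0.01],1.0],[[0.95,-0.44,0.01],[-0.0,-0.0,0.01],1.0],[[0.95,-0.44,0.01],[-0.0,-0.0,0.01],1.0]]
```

```bash
python3 -m pendant '[[[0.7,-0.32,0],[0,0,0],1],[[0.8,-0.37,0],[0,0,0],1],[[0.8,-0.37,0],[0,0,0],1],[[0.8,-0.37,0],[0,0,0],1],[[0.7,-0.33,0],[0,0,0],1],[[0,0,0],[0,0,0],1],[[0,0,0],[0,0,0],1]]'
cat > snap.py <<'E'
import sys
from fit import *
from bench import *
def snap(n,cam="wrist"):
    s=observe();c=read_camera(cam)
    if cam=="wrist":
        T=np.eye(4);T[:3,:3]=rot(s["orientation"]);T[:3,3]=s["ee_pos"];c["T"]=T@c["mount"]
    cv2.imwrite(f"pics/{n}.png",c["color"]);np.savez(f"pics/{n}.npz",**c);return cloud(c),c
E
python3 - <<'E'
from snap import *
W,c=snap("w2")
W2,c2=snap("s2","scene")
W3,c3=snap("t2","top")
print(observe()["ee_pos"])
for w in(W,W2,W3):
    P=pts(w,.442,-.217,.04,.12,.20);print(len(P))
    if len(P)>20:
        zt=np.percentile(P[:,2],98);print(zt,P[:,2].min()); Q=P[abs(P[:,2]-zt)<.006];print(len(Q),circ(Q),rect(Q))
E
python3 plan.py "[(.4425,-.2173,.14,70)]" 1
```

```text
clock: 4.45
ee_pos: [0.4422, -0.2181, 0.1414]
orientation: [-0.001, 0.818, 0.575, -0.001]
force: [1.4, -0.4, -2.7]
opening: 0.0434
[ 0.44274719 -0.21901879  0.14207192]
19481
0.19863641747712402 0.12000073580073045
2803 (array([ 0.43568939, -0.2345441 ]), np.float64(0.04224294442933729)) (array([ 443.1, -214.1]), array([21.3, 79.9]), 70.0)
705
0.19764320123016466 0.1202899371163747
71 (array([ 0.44273026, -0.21498183]), np.float64(0.02991933683688786)) (array([ 441.6, -219.5]), array([27.1, 77.9]), 69.2)
19
t 4.6 pos [ 0.4427 -0.219   0.1421] th 70.05 tilt [-0.0003 -0.0001] F [-0.1 -0.1 -2.7] open 0.043
1 rows to (0.4425, -0.2173, 0.14, 70)
[[[0.04,-0.02,0.05],[-0.0,0.0,0.01],1.0]]
```

View pics/w2.png

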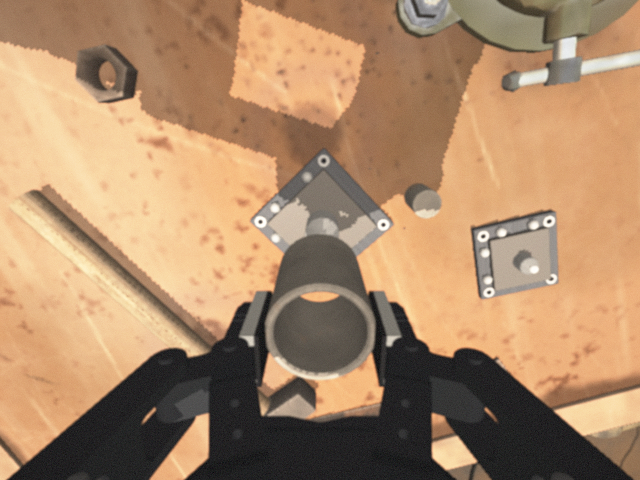

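View pics/s2.png

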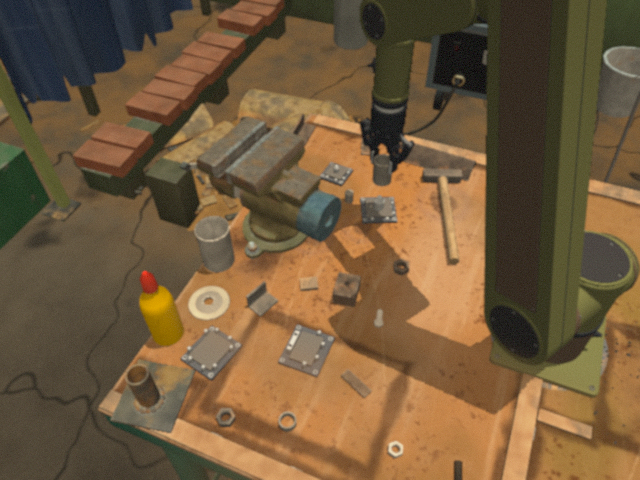

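Tube held upright in the jaws (rim centred near (322,330)), jig beneath. Checking the rim's centre against the spigot.

```bash
python3 - <<'E'
from fit import *
c=load("w2");W=cloud(c)
T=c["T"]@np.linalg.inv(c["mount"])
m=np.zeros((480,640),bool);m[280:378,266:374]=1
P=W[m];P=P[np.isfinite(P[:,0])]
h=np.histogram(P[:,2],bins=np.arange(.1,.2,.004));print(h[0])
Q=P[(P[:,2]>.163)&(P[:,2]<.176)]
L=(Q-T[:3,3])@T[:3,:3];L=L[abs(L[:,1])<.0225]
k=L[:,0]>-.03;L=L[k];print(len(L),circ(L),L.min(0),L.max(0))
# spigot from wrist
P=pts(W,.442,-.217,.1,.003,.06);print(rect(P))
P=pts(W,.589,-.304,.05,.004,.05);print("thin",rect(P));P=pts(W,.589,-.304,.02,.02,.05);print("thin spigot",P.mean(0),rect(P))
E
```

```text
[   0   87  165  197  232  252  291  309  351  407  457  523  633  727
  846 1038 2801   14    0    0    0    0    0    0]
3117 (array([ 0.00307575, -0.00054251]), np.float64(0.020582916918001078)) [-0.01926293 -0.02247008 -0.02727301] [ 0.02508978  0.02122971 -0.02155415]
(array([ 454.5, -193. ]), array([133. , 135.8]), 25.1)
thin (array([ 590.3, -302.5]), array([69.2, 68.8]), 84.1)
thin spigot [ 0.58834961 -0.30013832  0.02789617] (array([ 588.9, -301.2]), array([14.4, 11.5]), 40.3)
```

```bash
python3 -m pendant '[[[0,0,0.8],[0,0,0],1],[[0,0,0.6],[0,0,0],1],[[0,0,0.5],[0,0,0],1],[[0,0,0.32],[0,0,0],1],[[0,0,0],[0,0,0],1],[[0,0,0],[0,0,0],1]]'
```

```text
clock: 5.35
ee_pos: [0.4432, -0.2187, 0.0542]
orientation: [0.001, 0.819, 0.574, 0.0]
force: [-0.9, -0.3, -3.2]
opening: 0.0432
```

```bash
python3 -m pendant '[[[0,0,0.08],[0,0,0],1],[[0,0,0.03],[0,0,0],1],[[0,0,0],[0,0,0],1]]'; python3 -m pendant '[[[0,0,0],[0,0,0],-0.3],[[0,0,0],[0,0,0],-1],[[0,0,0],[0,0,0],-1],[[0,0,0],[0,0,0],-1],[[0,0,-0.5],[0,0,0],-1],[[0,0,-1],[0,0,0],-1],[[0,0,-1],[0,0,0],-1],[[0,0,-1],[0,0,0],-1],[[0,0,0],[0,0,0],-1]]'
python3 - <<'E'
from snap import *
for cam in("wrist","scene"):
    W,c=snap("p1"+cam,cam)
    P=pts(W,.442,-.217,.04,.066,.09);print(len(P),circ(P),P[:,2].mean(),P[:,2].std())
E
python3 plan.py "[(.435,-.12,.2,78),(.4245,.053,.2,99)]" -1
```

```text
clock: 5.72
ee_pos: [0.4435, -0.2187, 0.0507]
orientation: [0.001, 0.819, 0.574, 0.001]
force: [-0.6, 0.9, 6.0]
opening: 0.0435
clock: 6.85
ee_pos: [0.4448, -0.2194, 0.1925]
orientation: [0.003, 0.819, 0.574, 0.002]
force: [0.4, -0.4, 0.7]
opening: 0.0854
1031 (array([ 0.44318526, -0.2153246 ]), np.float64(0.02061226353729987)) 0.07410332069118558 0.0029214720445511085
142 (array([ 0.44344085, -0.21791515]), np.float64(0.020950047186983466)) 0.07221864302660758 0.003393944161709623
t 6.95 pos [ 0.4424 -0.218   0.1893] th 70.1 tilt [ 0.0003 -0.0002] F [ 0.1 -0.2 -0.3] open 0.0856
3 rows to (0.435, -0.12, 0.2, 78)
[[[0.75,-0.34,-0.09],[0.0,0.0,-0.53],-1.0],[[0.76,-0.3,-0.09],[0.0,0.0,-0.53],-1.0],[[0.77,-0.27,-0.09],[0.0,0.0,-0.53],-1.0]]
5 rows to (0.4245, 0.053, 0.2, 99)
[[[0.84,-0.23,0.0],[0.0,0.0,-0.84],-1.0],[[0.85,-0.17,0.0],[0.0,0.0,-0.84],-1.0],[[0.86,-0.11,0.0],[0.0,0.0,-0.84],-1.0],[[0.87,-0.04,0.0],[0.0,0.0,-0.84],-1.0],[[0.87,0.02,0.0],[0.0,0.0,-0.84],-1.0]]
```

View pics/p1wrist.png

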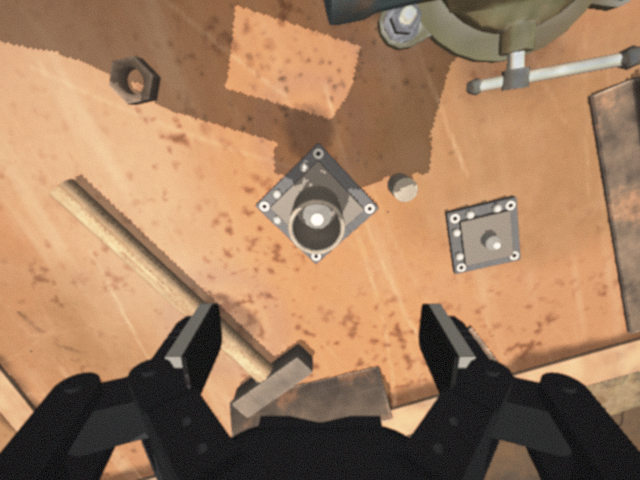

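Tube sits over the spigot at (317,220), rim at about 75 mm as expected. Moving on to the block.

```bash
python3 -m pendant '[[[0.75,-0.34,-0.09],[0,0,-0.53],-1],[[0.76,-0.3,-0.09],[0,0,-0.53],-1],[[0.77,-0.27,-0.09],[0,0,-0.53],-1],[[0.84,-0.23,0],[0,0,-0.84],-1],[[0.85,-0.17,0],[0,0,-0.84],-1],[[0.86,-0.11,0],[0,0,-0.84],-1],[[0.87,-0.04,0],[0,0,-0.84],-1],[[0.87,0.02,0],[0,0,-0.84],-1],[[0,0,0],[0,0,0],-1],[[0,0,0],[0,0,0],-1]]'
python3 - <<'E'
from snap import *
W,c=snap("w3")
P=pts(W,.4245,.053,.06,.03,.045);print(len(P),rect(P),P[:,2].mean())
E
python3 plan.py "[(.4245,.053,.1,99),(.4245,.053,.008,99)]" -1
```

```text
clock: 8.2
ee_pos: [0.4234, 0.0531, 0.199]
orientation: [-0.001, 0.649, 0.761, -0.001]
force: [0.3, -0.2, 0.2]
opening: 0.0855
3468 (array([424.6,  55.4]), array([50.1, 61.5]), 8.9) 0.03615877580528104
t 8.25 pos [0.4237 0.0528 0.1992] th 99.02 tilt [-0.002  -0.0005] F [ 0.3 -0.5 -0.4] open 0.0854
3 rows to (0.4245, 0.053, 0.1, 99)
[[[0.0,0.01,0.83],[-0.01,0.0,0.0],-1.0],[[0.0,0.01,0.83],[-0.01,0.0,0.0],-1.0],[[0.0,0.01,0.83],[-0.01,0.0,0.0],-1.0]]
3 rows to (0.4245, 0.053, 0.008, 99)
[[[0.0,0.0,0.77],[0.0,0.0,0.0],-1.0],[[0.0,0.0,0.77],[0.0,0.0,0.0],-1.0],[[0.0,0.0,0.77],[0.0,0.0,0.0],-1.0]]
```

View pics/w3.png

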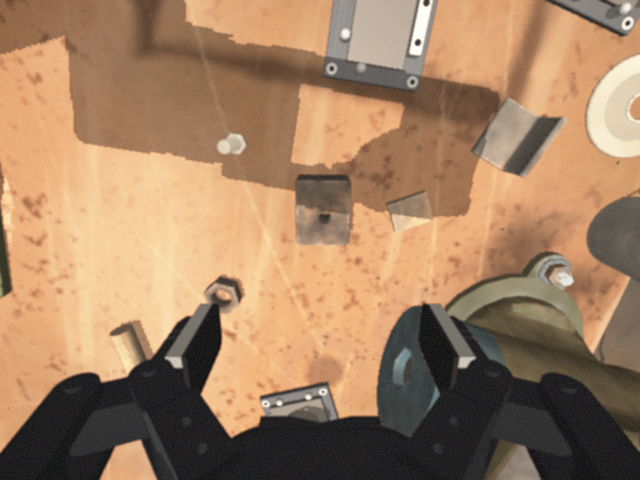

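```bash
python3 -m pendant '[[[0.02,0.01,0.9],[0,0,0],-1],[[0,0.01,0.9],[0,0,0],-1],[[0,0,0.9],[0,0,0],-1],[[0,0,0.9],[0,0,0],-1],[[0,0,0.9],[0,0,0],-1],[[0,0,0.32],[0,0,0],-1],[[0,0,0],[0,0,0],-1]]' && python3 -m pendant '[[[0,0,0],[0,0,0],1],[[0,0,0],[0,0,0],1],[[0,0,0],[0,0,0],1],[[0,0,0],[0,0,0],1],[[0,0,0],[0,0,0],1],[[0,0,0],[0,0,0],1]]'
```

```text
clock: 9.12
ee_pos: [0.4241, 0.0532, 0.0061]
orientation: [-0.001, 0.65, 0.76, -0.001]
force: [-0.7, -0.1, 0.3]
opening: 0.0849
clock: 9.88
ee_pos: [0.4256, 0.054, 0.0083]
orientation: [0.001, 0.649, 0.761, 0.001]
force: [-0.3, -1.8, 7.5]
opening: 0.0486
```

```bash
python3 -m pendant '[[[0,0,-0.5],[0,0,0],1],[[0,0,-0.8],[0,0,0],1],[[0,0,-1],[0,0,0],1],[[0,0,-1],[0,0,0],1],[[0,0,0],[0,0,0],1],[[0,0,0],[0,0,0],1]]'
python3 plan.py "[(.625,.296,.13,78)]" 1
```

```text
clock: 10.62
ee_pos: [0.4231, 0.0543, 0.1379]
orientation: [-0.001, 0.649, 0.761, -0.001]
force: [-0.6, 1.1, -8.4]
opening: 0.0489
t 10.62 pos [0.4231 0.0543 0.1379] th 99.06 tilt [-0.0029 -0.    ] F [-0.6  1.1 -8.4] open 0.0489
7 rows to (0.625, 0.296, 0.13, 78)
[[[0.74,0.85,0.03],[-0.0,0.0,0.6],1.0],[[0.78,0.81,0.03],[-0.0,0.0,0.6],1.0],[[0.82,0.77,0.03],[-0.0,0.0,0.6],1.0],[[0.86,0.72,0.03],[-0.0,0.0,0.6],1.0],[[0.9,0.68,0.03],[-0.0,0.0,0.6],1.0],[[0.93,0.63,0.03],[-0.0,0.0,0.6],1.0],[[0.97,0.58,0.03],[-0.0,0.0,0.6],1.0]]
```

```bash
python3 -m pendant '[[[0.37,0.43,0.02],[0,0,0.3],1],[[0.56,0.62,0.02],[0,0,0.45],1],[[0.58,0.6,0.02],[0,0,0.45],1],[[0.6,0.58,0.02],[0,0,0.45],1],[[0.61,0.56,0.02],[0,0,0.45],1],[[0.63,0.53,0.02],[0,0,0.45],1],[[0.65,0.5,0.02],[0,0,0.45],1],[[0.68,0.47,0.02],[0,0,0.45],1],[[0.7,0.44,0.02],[0,0,0.45],1],[[0.5,0.3,0.02],[0,0,0.3],1],[[0,0,0],[0,0,0],1],[[0,0,0],[0,0,0],1]]'
python3 plan.py "[(.625,.296,.13,78)]" 1
```

```text
clock: 12.12
ee_pos: [0.6264, 0.2883, 0.1276]
orientation: [-0.001, 0.777, 0.63, -0.004]
force: [-0.8, 0.2, -7.6]
opening: 0.0491
t 12.12 pos [0.6264 0.2883 0.1276] th 78.08 tilt [-0.0067 -0.0029] F [-0.8  0.2 -7.6] open 0.0491
1 rows to (0.625, 0.296, 0.13, 78)
[[[0.18,-0.07,-0.06],[-0.07,0.05,0.02],1.0]]
```

```bash
python3 -m pendant '[[[0.18,-0.06,0],[-0.05,0.04,0],1],[[0,0,0],[0,0,0],1],[[0,0,0],[0,0,0],1]]'
python3 - <<'E'
from snap import *
W,c=snap("w4")
T=c["T"]@np.linalg.inv(c["mount"])
L=(W-T[:3,3])@T[:3,:3]
s=observe();print(s["ee_pos"])
m=(abs(L[...,1])<.023)&(abs(L[...,0])<.05)&(L[...,2]>-.045)&(L[...,2]<-.01)
P=L[m];print(len(P),rect(P),P.mean(0),np.percentile(P[:,2],[5,50,95]))
for cam in("scene","top"):
    W,c=snap("w4"+cam,cam)
    m=(np.hypot(W[...,0]-.625,W[...,1]-.297)<.05)&(W[...,2]>.14)&(W[...,2]<.165);P=W[m];print(cam,len(P),rect(P) if len(P)>10 else 0)
    P=pts(W,.625,.297,.06,.018,.03);print(rect(P) if len(P)>10 else 0)
E
```

```text
clock: 12.5
ee_pos: [0.6277, 0.2968, 0.1317]
orientation: [0.001, 0.777, 0.63, 0.003]
force: [0.3, 0.0, -8.3]
opening: 0.0493
[0.62779117 0.29672943 0.13167485]
17775 (array([1.3, 0. ]), array([62.9, 46. ]), 0.0) [ 6.91787515e-03 -5.51151258e-05 -2.67211978e-02] [-0.02881808 -0.02785985 -0.01720848]
scene 618 (array([628.9, 302.7]), array([48.3, 78. ]), 78.0)
(array([625.5, 296.6]), array([87.3, 75.2]), 76.8)
top 326 (array([629.2, 278.9]), array([33. , 62.2]), 76.2)
(array([616.6, 271.8]), array([48. , 67.5]), 45.8)
```

View pics/w4.png

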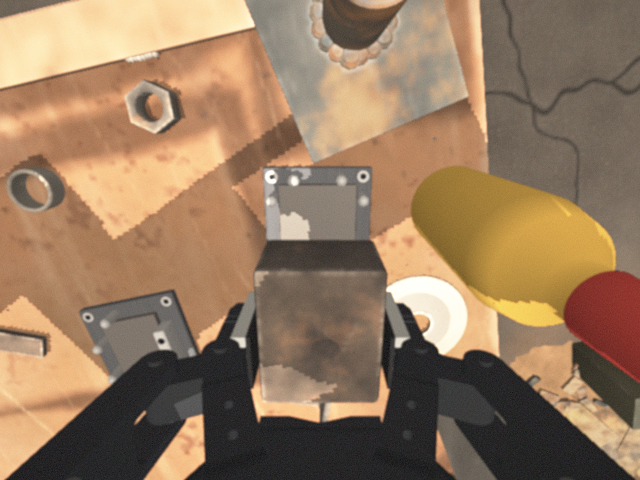

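View pics/w4scene.png

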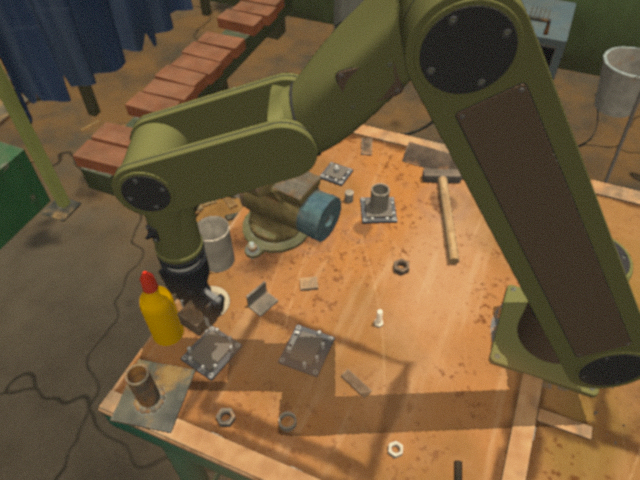

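Block is held square (top at 28 mm above TCP, centred within ~1 mm), with the nest directly below. Lowering.

```bash
python3 -m pendant '[[[-0.02,-0.05,0],[0,0,0],1],[[0,0,0.7],[0,0,0],1],[[0,0,0.7],[0,0,0],1],[[0,0,0.4],[0,0,0],1],[[0,0,0],[0,0,0],1],[[0,0,0],[0,0,0],1]]'; python3 plan.py "[(.625,.2962,.06,78),(.625,.2962,.024,78)]" 1
```

```text
clock: 13.4
ee_pos: [0.6271, 0.2971, 0.0604]
orientation: [0.001, 0.777, 0.63, 0.004]
force: [0.0, 0.5, -8.3]
opening: 0.0492
t 13.4 pos [0.6271 0.2971 0.0604] th 78.05 tilt [0.007  0.0033] F [ 0.   0.5 -8.3] open 0.0492
1 rows to (0.625, 0.2962, 0.06, 78)
[[[-0.03,-0.05,0.01],[0.07,-0.05,0.01],1.0]]
1 rows to (0.625, 0.2962, 0.024, 78)
[[[0.0,0.0,0.9],[0.0,0.0,0.0],1.0]]
```

```bash
python3 -m pendant '[[[-0.02,-0.05,0],[0.07,-0.05,0],1],[[0,0,0.4],[0,0,0],1],[[0,0,0.4],[0,0,0],1],[[0,0,0.06],[0,0,0],1],[[0,0,0],[0,0,0],1],[[0,0,0],[0,0,0],1]]'
```

```text
clock: 14.15
ee_pos: [0.6243, 0.2965, 0.0251]
orientation: [-0.0, 0.777, 0.63, -0.001]
force: [0.1, 0.3, -9.1]
opening: 0.0492
```

```bash
python3 -m pendant '[[[0,0,0.06],[0,0,0],1],[[0,0,0.03],[0,0,0],1],[[0,0,0],[0,0,0],1]]'; python3 -m pendant '[[[0,0,0],[0,0,0],-0.1],[[0,0,0],[0,0,0],-0.6],[[0,0,0],[0,0,0],-0.6],[[0,0,0],[0,0,0],-0.6],[[0,0,-0.5],[0,0,0],-0.6],[[0,0,-1],[0,0,0],-0.6],[[0,0,-1],[0,0,0],-0.6],[[0,0,-1],[0,0,0],-0.6],[[0,0,-0.5],[0,0,0],-0.6],[[0,0,0],[0,0,0],-0.8],[[0,0,0],[0,0,0],-1]]'
python3 - <<'E'
from snap import *
for cam in("wrist","scene","top"):
    W,c=snap("p2"+cam,cam)
    P=pts(W,.625,.297,.06,.042,.06);print(cam,len(P),rect(P) if len(P)>10 else 0,P[:,2].mean(),P[:,2].std())
    P=pts(W,.6,.14,.05,.03,.06);print("clip leg",len(P),rect(P) if len(P)>10 else 0)
E
python3 plan.py "[(.5995,.1402,.13,161)]" -1
```

```text
clock: 14.52
ee_pos: [0.6244, 0.2965, 0.0224]
orientation: [-0.0, 0.777, 0.63, -0.0]
force: [-2.1, -1.0, -0.9]
opening: 0.0488
clock: 15.9
ee_pos: [0.6236, 0.2961, 0.1801]
orientation: [-0.001, 0.777, 0.63, -0.002]
force: [-0.5, 0.6, 0.1]
opening: 0.0855
wrist 4277 (array([623.9, 298.1]), array([61.4, 50. ]), 77.9) 0.050142902815258905 0.0011089662776544345
clip leg 312 (array([600.2, 143.1]), array([55.7,  5.2]), 70.3)
scene 725 (array([623.3, 295.1]), array([63.6, 52.3]), 77.6) 0.04964226819417698 0.0022316265971319884
clip leg 106 (array([600.2, 139.8]), array([56.3,  8.6]), 71.6)
top 505 (array([622.8, 294.8]), array([64.8, 51. ]), 77.8) 0.04928762950643564 0.002300554674563242
clip leg 64 (array([598.7, 140. ]), array([54.6,  5.5]), 70.1)
t 16.05 pos [0.6233 0.296  0.1794] th 78.05 tilt [-0.0049 -0.0017] F [ 0.8 -0.4 -0.1] open 0.0854
17 rows to (0.5995, 0.1402, 0.13, 161)
[[[-0.23,0.01,0.07],[-0.0,-0.0,-0.98],-1.0],[[-0.23,-0.01,0.07],[-0.0,-0.0,-0.98],-1.0],[[-0.23,-0.03,0.07],[-0.0,-0.0,-0.98],-1.0],[[-0.23,-0.05,0.07],[-0.0,-0.0,-0.98],-1.0],[[-0.22,-0.06,0.07],[-0.0,-0.0,-0.98],-1.0],[[-0.22,-0.08,0.07],[-0.0,-0.0,-0.98],-1.0],[[-0.21,-0.1,0.07],[-0.0,-0.0,-0.98],-1.0],[[-0.2,-0.12,0.07],[-0.0,-0.0,-0.98],-1.0],[[-0.19,-0.14,0.07],[-0.0,-0.0,-0.98],-1.0],[[-0.18,-0.15,0.07],[-0.0,-0.0,-0.98],-1.0],[[-0.16,-0.17,0.07],[-0.0,-0.0,-0.98],-1.0],[[-0.15,-0.18,0.07],[-0.0,-0.0,-0.98],-1.0],[[-0.13,-0.19,0.07],[-0.0,-0.0,-0.98],-1.0],[[-0.12,-0.2,0.07],[-0.0,-0.0,-0.98],-1.0],[[-0.1,-0.21,0.07],[-0.0,-0.0,-0.98],-1.0],[[-0.08,-0.22,0.07],[-0.0,-0.0,-0.98],-1.0],[[-0.06,-0.22,0.07],[-0.0,-0.0,-0.98],-1.0]]
```

View pics/p2wrist.png

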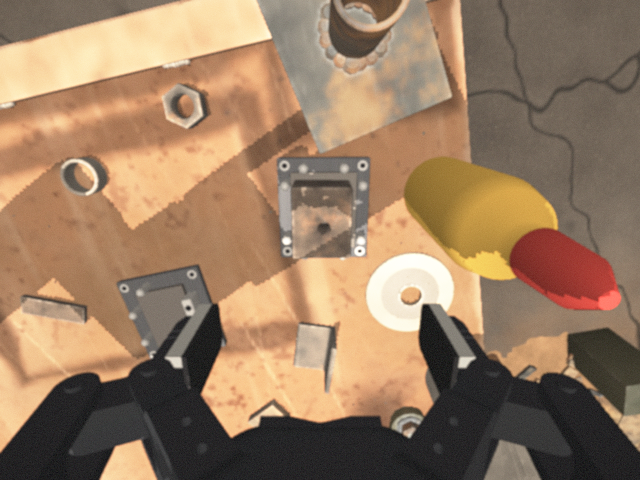

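Block is seated (top at 50 mm, within 2 mm of the nest centre). Next, the clip.

```bash
python3 -m pendant '[[[-0.95,-0.2,0],[0,0,0],-1],[[-0.98,-0.06,0],[0,0,-0.5],-1],[[-0.97,0.02,0],[0,0,-1],-1],[[-0.97,0.1,0],[0,0,-1],-1],[[0,0,0],[0,0,-1],-1],[[0,0,0],[0,0,-1],-1],[[0,0,0],[0,0,-1],-1],[[0,0,0],[0,0,-1],-1],[[0,0,0],[0,0,-1],-1],[[0,0,0],[0,0,-1],-1],[[0,0,0],[0,0,-1],-1],[[0,0,0],[0,0,-1],-1]]'; python3 plan.py "[(.5995,.1402,.13,160.7)]" -1
```

```text
clock: 17.55
ee_pos: [0.5929, 0.1456, 0.1802]
orientation: [-0.002, 0.417, 0.909, -0.001]
force: [0.3, -0.2, 0.5]
opening: 0.085
t 17.55 pos [0.5929 0.1456 0.1802] th 130.72 tilt [-0.004  -0.0008] F [ 0.3 -0.2  0.5] open 0.085
6 rows to (0.5995, 0.1402, 0.13, 160.7)
[[[-0.04,0.01,0.21],[-0.01,-0.01,-1.0],-1.0],[[-0.04,0.0,0.21],[-0.01,-0.01,-1.0],-1.0],[[-0.04,0.0,0.21],[-0.01,-0.01,-1.0],-1.0],[[-0.04,-0.0,0.21],[-0.01,-0.01,-1.0],-1.0],[[-0.04,-0.01,0.21],[-0.01,-0.01,-1.0],-1.0],[[-0.03,-0.01,0.21],[-0.01,-0.01,-1.0],-1.0]]
```

```bash
python3 -m pendant '[[[-0.04,0.01,0.21],[-0.01,-0.01,-1],-1],[[-0.04,0,0.21],[0,0,-1],-1],[[-0.04,0,0.21],[0,0,-1],-1],[[-0.04,0,0.21],[0,0,-1],-1],[[-0.04,-0.01,0.21],[0,0,-1],-1],[[-0.03,-0.01,0.21],[0,0,-1],-1],[[0,0,0],[0,0,0],-1],[[0,0,0],[0,0,0],-1]]'
python3 - <<'E'
from snap import *
W,c=snap("w5")
P=pts(W,.6,.14,.04,.03,.05);print("clip leg",len(P),rect(P),P[:,2].max())
E
python3 plan.py "[(.5995,.1402,.06,160.7),(.5995,.1402,.006,160.7)]" -1
```

```text
clock: 18.55
ee_pos: [0.6005, 0.1396, 0.1307]
orientation: [-0.001, 0.17, 0.986, -0.0]
force: [-0.0, -0.3, -0.2]
opening: 0.0854
clip leg 775 (array([599.8, 142.4]), array([54.7,  5.2]), 70.5) 0.042001834728050275
t 18.6 pos [0.6006 0.1397 0.131 ] th 160.48 tilt [-0.0008 -0.0005] F [ 0.5  0.1 -0.4] open 0.0855
2 rows to (0.5995, 0.1402, 0.06, 160.7)
[[[0.02,0.0,0.89],[-0.0,-0.0,-0.02],-1.0],[[0.02,0.0,0.89],[-0.0,-0.0,-0.02],-1.0]]
2 rows to (0.5995, 0.1402, 0.006, 160.7)
[[[0.0,0.0,0.68],[0.0,0.0,0.0],-1.0],[[0.0,0.0,0.68],[0.0,0.0,0.0],-1.0]]
```

View pics/w5.png

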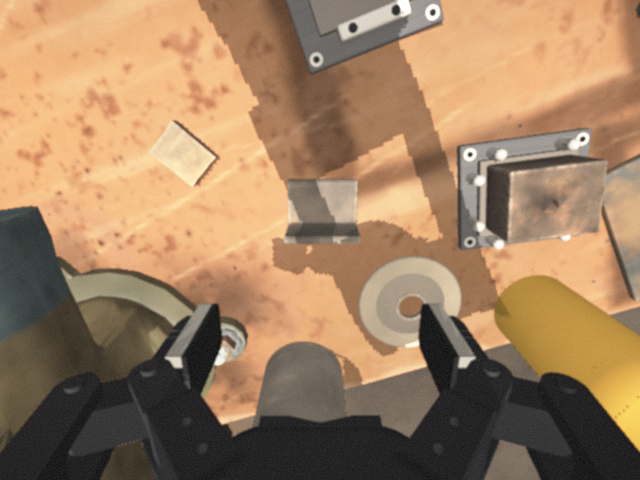

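```bash
python3 -m pendant '[[[0.01,0.01,0.8],[0,0,0],-1],[[0.01,0,0.9],[0,0,0],-1],[[0,0,0.9],[0,0,0],-1],[[0,0,0.5],[0,0,0],-1],[[0,0,0],[0,0,0],-1]]' && python3 -m pendant '[[[0,0,0],[0,0,0],1],[[0,0,0],[0,0,0],1],[[0,0,0],[0,0,0],1],[[0,0,0],[0,0,0],1],[[0,0,0],[0,0,0],1],[[0,0,0],[0,0,0],1]]'; python3 -m pendant '[[[0,0,-0.4],[0,0,0],1],[[0,0,-0.8],[0,0,0],1],[[0,0,-1],[0,0,0],1],[[0,0,-0.3],[0,0,0],1],[[0,0,0],[0,0,0],1]]'
python3 plan.py "[(.4655,.2178,.1,181)]" 1
```

```text
clock: 19.23
ee_pos: [0.5986, 0.14, 0.0056]
orientation: [-0.002, 0.169, 0.986, -0.001]
force: [0.0, 0.1, 0.8]
opening: 0.0854
clock: 19.98
ee_pos: [0.6015, 0.1404, 0.0089]
orientation: [0.002, 0.169, 0.986, 0.0]
force: [-0.0, -0.4, 6.4]
opening: 0.0533
clock: 20.6
ee_pos: [0.6003, 0.1403, 0.108]
orientation: [0.001, 0.169, 0.986, 0.0]
force: [-0.6, 0.4, -0.6]
opening: 0.0536
t 20.6 pos [0.6003 0.1403 0.108 ] th 160.55 tilt [ 0.0013 -0.0002] F [-0.6  0.4 -0.6] open 0.0536
5 rows to (0.4655, 0.2178, 0.1, 181)
[[[0.76,0.14,0.04],[0.0,0.0,-0.82],1.0],[[0.75,0.19,0.04],[0.0,0.0,-0.82],1.0],[[0.74,0.25,0.04],[0.0,0.0,-0.82],1.0],[[0.72,0.3,0.04],[0.0,0.0,-0.82],1.0],[[0.69,0.35,0.04],[0.0,0.0,-0.82],1.0]]
```

```bash
python3 -m pendant '[[[0.54,0.1,0.02],[0,0,-0.58],1],[[0.54,0.12,0.02],[0,0,-0.58],1],[[0.53,0.15,0.02],[0,0,-0.58],1],[[0.52,0.18,0.02],[0,0,-0.58],1],[[0.52,0.2,0.02],[0,0,-0.59],1],[[0.51,0.22,0.02],[0,0,-0.59],1],[[0.49,0.24,0.02],[0,0,-0.59],1],[[0,0,0],[0,0,0],1],[[0,0,0],[0,0,0],1]]'
python3 - <<'E'
from snap import *
W,c=snap("w6")
T=c["T"]@np.linalg.inv(c["mount"]);L=(W-T[:3,3])@T[:3,:3]
m=(abs(L[...,1])<.025)&(abs(L[...,0])<.06)&(L[...,2]>-.045)&(L[...,2]<.02)
P=L[m];print(len(P),np.histogram(P[:,2],np.arange(-.045,.025,.005)))
for z0,z1 in((-.04,-.025),(-.01,.012)):
    Q=P[(P[:,2]>z0)&(P[:,2]<z1)&(P[:,0]>-.02)]
    if len(Q)>20: print(z0,len(Q),rect(Q),Q.mean(0)); A=np.c_[Q[:,:2],np.ones(len(Q))];print(np.linalg.lstsq(A,Q[:,2],rcond=None)[0])
snap("s6","scene")
E
python3 plan.py "[(.4655,.2178,.1,181)]" 1
```

```text
clock: 21.72
ee_pos: [0.4657, 0.2155, 0.1017]
orientation: [0.0, -0.009, 1.0, -0.0]
force: [-0.7, -0.4, -1.9]
opening: 0.0535
14675 (array([   0,    0, 1413, 1185,  873,  794,  733,  650,  631, 7982,  414,
          0,    0,    0]), array([-4.50000000e-02, -4.00000000e-02, -3.50000000e-02, -3.00000000e-02,
       -2.50000000e-02, -2.00000000e-02, -1.50000000e-02, -1.00000000e-02,
       -5.00000000e-03, -2.08166817e-17,  5.00000000e-03,  1.00000000e-02,
        1.50000000e-02,  2.00000000e-02,  2.50000000e-02]))
-0.04 2598 (array([ 0.8, -0. ]), array([ 7.2, 49.9]), 0.9) [ 2.01286047e-03  8.76649612e-05 -2.96034553e-02]
[ 0.85393467  0.00828096 -0.03132303]
-0.01 9677 (array([20.5,  0. ]), array([36.9, 50. ]), 0.1) [1.90663009e-02 2.61608989e-05 2.44650263e-03]
[ 0.16053723  0.00217884 -0.00061441]
t 21.82 pos [0.4661 0.2153 0.1017] th -179.02 tilt [ 0.0007 -0.0003] F [-0.1  0.1 -1.2] open 0.0537
1 rows to (0.4655, 0.2178, 0.1, 181)
[[[0.01,0.06,0.04],[-0.0,0.01,-0.0],1.0]]
```

View pics/w6.png

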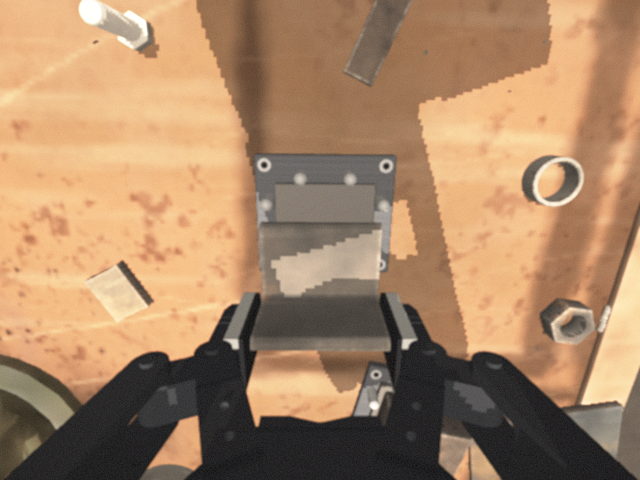

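View pics/s6.png

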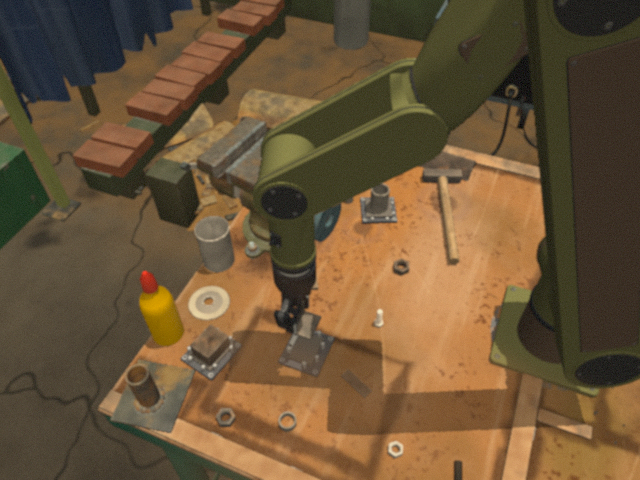

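Clip held, foot toward the robot, leg in the jaws around (320,320). Checking whether the foot droops.

```bash
python3 - <<'E'
from fit import *
c=load("w6");W=cloud(c)
T=c["T"]@np.linalg.inv(c["mount"]);L=(W-T[:3,3])@T[:3,:3]
m=(abs(L[...,1])<.022)&(L[...,0]>.009)&(L[...,0]<.05)&(L[...,2]>-.01)&(L[...,2]<.02);Q=L[m]
A=np.c_[Q[:,:2],np.ones(len(Q))];print(np.linalg.lstsq(A,Q[:,2],rcond=None)[0],Q.max(0),Q.min(0))
m=(abs(L[...,1])<.022)&(L[...,2]<-.028)&(L[...,2]>-.04)&(L[...,0]>-.02)&(L[...,0]<.02);print(rect(L[m]))
P=pts(W,.44,.217,.06,.02,.03)
for k in(.435,.179),(.435,.255),(.419,.201),(.419,.233): 
    p=pts(W,*k,.01,.019,.03);print(k,len(p),p.mean(0) if len(p) else 0)
E
```

```text
[0.02662575 0.00125935 0.00312905] [0.03893611 0.02198888 0.00860783] [ 0.00901737 -0.02199332  0.00154748]
(array([ 0.8, -0. ]), array([ 7.2, 44. ]), 0.9)
(0.435, 0.179) 134 [0.43617249 0.18094426 0.02437297]
(0.435, 0.255) 137 [0.43553585 0.25686261 0.02435186]
(0.419, 0.201) 131 [0.41909268 0.20296074 0.02467066]
(0.419, 0.233) 136 [0.41889148 0.2345273  0.02459496]
```

```bash
python3 -m pendant '[[[0.01,0.05,0.3],[0,0,0],1],[[0,0,0.6],[0,0,0],1],[[0,0,0.5],[0,0,0],1],[[0,0,0],[0,0,0],1],[[0,0,0],[0,0,0],1]]'; python3 plan.py "[(.4658,.2178,.045,181),(.4658,.2178,.024,181)]" 1
```

```text
clock: 22.45
ee_pos: [0.4649, 0.2172, 0.0454]
orientation: [-0.0, -0.009, 1.0, -0.0]
force: [0.5, 0.7, -1.6]
opening: 0.0535
t 22.45 pos [0.4649 0.2172 0.0454] th -179.02 tilt [-0.0006 -0.0005] F [ 0.5  0.7 -1.6] open 0.0535
1 rows to (0.4658, 0.2178, 0.045, 181)
[[[-0.02,0.01,0.01],[-0.01,-0.01,-0.0],1.0]]
1 rows to (0.4658, 0.2178, 0.024, 181)
[[[0.0,0.0,0.52],[0.0,0.0,0.0],1.0]]
```

```bash
python3 -m pendant '[[[-0.01,0.01,0.25],[0,0,0],1],[[0,0,0.2],[0,0,0],1],[[0,0,0.08],[0,0,0],1],[[0,0,0],[0,0,0],1],[[0,0,0],[0,0,0],1]]'
```

```text
clock: 23.08
ee_pos: [0.465, 0.2177, 0.0244]
orientation: [-0.0, -0.009, 1.0, -0.0]
force: [0.3, 0.0, -0.6]
opening: 0.0535
```

```bash
python3 -m pendant '[[[0,0,0.04],[0,0,0],1],[[0,0,0.02],[0,0,0],1],[[0,0,0],[0,0,0],1]]'; python3 -m pendant '[[[0,0,0],[0,0,0],-0.1],[[0,0,0],[0,0,0],-0.7],[[0,0,0],[0,0,0],-0.8],[[0,0,0],[0,0,0],-0.8],[[0,0,-0.5],[0,0,0],-0.8],[[0,0,-1],[0,0,0],-1],[[0,0,-1],[0,0,0],-1],[[0,0,-1],[0,0,0],-1],[[0,0,-0.5],[0,0,0],-1],[[0,0,0],[0,0,0],-1]]'
python3 - <<'E'
from snap import *
for cam in("wrist","scene","top"):
    W,c=snap("p3"+cam,cam)
    P=pts(W,.4655,.2178,.045,.042,.07);print(cam,"leg",len(P),rect(P) if len(P)>10 else 0,P[:,2].max())
    P=pts(W,.447,.2178,.02,.01,.03);P=P[P[:,0]<.458];print("foot",np.median(P[:,2]),rect(P));A=np.c_[P[:,:2],np.ones(len(P))];print(np.linalg.lstsq(A,P[:,2],rcond=None)[0][:2])
    P=pts(W,.4195,.3714,.03,.01,.03);print("ring",len(P),circ(P) if len(P)>10 else 0)
E
python3 plan.py "[(.4195,.3714,.13,100)]" -1
```

```text
clock: 23.45
ee_pos: [0.4653, 0.2178, 0.0229]
orientation: [0.0, -0.009, 1.0, -0.0]
force: [-1.9, -0.2, 6.7]
opening: 0.0531
clock: 24.7
ee_pos: [0.4661, 0.2182, 0.1834]
orientation: [0.002, -0.009, 1.0, 0.0]
force: [-0.2, -0.8, 0.2]
opening: 0.0853
wrist leg 614 (array([463.5, 218.7]), array([ 5.3, 54.3]), 1.1) 0.056170749396546815
foot 0.019250079460447933 (array([442.5, 217.9]), array([30.9, 38.9]), 0.1)
[0.00209942 0.0021076 ]
ring 557 (array([0.41959615, 0.37239882]), np.float64(0.01498338236789709))
scene leg 102 (array([465.2, 216.9]), array([ 7.5, 55. ]), 1.7) 0.057966571142238466
foot 0.019026531551944226 (array([442.5, 217.9]), array([38.4, 30.7]), 88.0)
[ 0.01297387 -0.00478925]
ring 122 (array([0.42024443, 0.37158226]), np.float64(0.015155280541451127))
top leg 49 (array([462.4, 212. ]), array([45.2,  4.2]), 89.8) 0.0582879474261071
foot 0.018507444698495856 (array([442.5, 216.9]), array([28.5, 37.5]), 1.7)
[ 0.0080291  -0.00178645]
ring 67 (array([0.41897345, 0.3714975 ]), np.float64(0.015026738593983308))
t 24.85 pos [0.464  0.2174 0.1806] th -179.0 tilt [-0.0029 -0.0013] F [-0.3  0.1  1. ] open 0.0857
17 rows to (0.4195, 0.3714, 0.13, 100)
[[[0.06,0.23,0.07],[-0.0,-0.0,0.95],-1.0],[[0.08,0.22,0.07],[-0.0,-0.0,0.95],-1.0],[[0.1,0.21,0.07],[-0.0,-0.0,0.95],-1.0],[[0.12,0.21,0.07],[-0.0,-0.0,0.95],-1.0],[[0.13,0.2,0.07],[-0.0,-0.0,0.95],-1.0],[[0.15,0.18,0.07],[-0.0,-0.0,0.95],-1.0],[[0.16,0.17,0.07],[-0.0,-0.0,0.95],-1.0],[[0.18,0.16,0.07],[-0.0,-0.0,0.95],-1.0],[[0.19,0.14,0.07],[-0.0,-0.0,0.95],-1.0],[[0.2,0.13,0.07],[-0.0,-0.0,0.95],-1.0],[[0.21,0.11,0.07],[-0.0,-0.0,0.95],-1.0],[[0.22,0.09,0.07],[-0.0,-0.0,0.95],-1.0],[[0.22,0.07,0.07],[-0.0,-0.0,0.95],-1.0],[[0.23,0.05,0.07],[-0.0,-0.0,0.95],-1.0],[[0.23,0.03,0.07],[-0.0,-0.0,0.95],-1.0],[[0.24,0.01,0.07],[-0.0,-0.0,0.95],-1.0],[[0.24,-0.01,0.07],[-0.0,-0.0,0.95],-1.0]]
```

View pics/p3wrist.png

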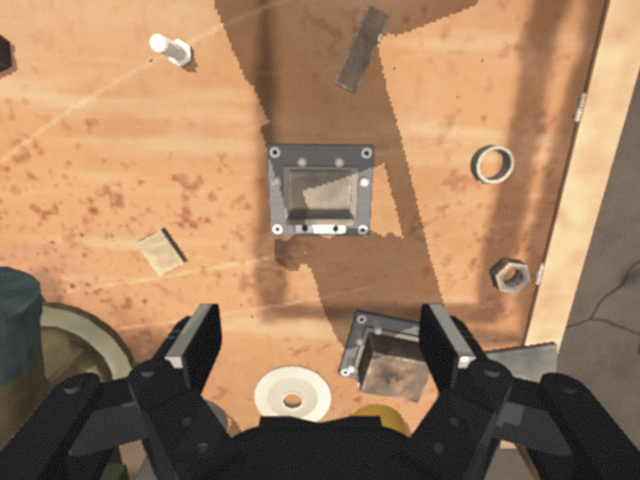

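Clip seated (foot top 19 mm, leg within 2 mm). Last: the ring at (495,163) in this view.

```bash
python3 plan.py "[(.4195,.3715,.13,150)]" -0.4
```

```text
t 24.85 pos [0.464  0.2174 0.1806] th -179.0 tilt [-0.0029 -0.0013] F [-0.3  0.1  1. ] open 0.0857
7 rows to (0.4195, 0.3715, 0.13, 150)
[[[0.15,0.55,0.18],[-0.0,-0.0,0.89],-0.4],[[0.19,0.54,0.18],[-0.0,-0.0,0.89],-0.4],[[0.23,0.52,0.18],[-0.0,-0.0,0.89],-0.4],[[0.27,0.5,0.18],[-0.0,-0.0,0.89],-0.4],[[0.31,0.48,0.18],[-0.0,-0.0,0.89],-0.4],[[0.35,0.46,0.18],[-0.0,-0.0,0.89],-0.4],[[0.38,0.43,0.18],[-0.0,-0.0,0.89],-0.4]]
```

```bash
python3 -m pendant '[[[0.15,0.55,0.18],[0,0,0.89],-0.4],[[0.19,0.54,0.18],[0,0,0.89],-0.4],[[0.23,0.52,0.18],[0,0,0.89],-0.4],[[0.27,0.5,0.18],[0,0,0.89],-0.4],[[0.31,0.48,0.18],[0,0,0.89],-0.4],[[0.35,0.46,0.18],[0,0,0.89],-0.4],[[0.38,0.43,0.18],[0,0,0.89],-0.4],[[0,0,0],[0,0,0],-0.4],[[0,0,0],[0,0,0],-0.4]]'
python3 - <<'E'
from snap import *
W,c=snap("w7")
P=pts(W,.4195,.3714,.03,.01,.03);print("ring",len(P),circ(P),P[:,2].max())
E
python3 plan.py "[(.4195,.3715,.05,150),(.4195,.3715,.004,150)]" -0.4
```

```text
clock: 25.98
ee_pos: [0.4203, 0.3707, 0.1304]
orientation: [-0.001, 0.259, 0.966, -0.001]
force: [-0.4, -0.3, 0.1]
opening: 0.06
ring 589 (array([0.41921381, 0.37376598]), np.float64(0.014947394884200174)) 0.01794606485563338
t 26.02 pos [0.4206 0.3707 0.1308] th 149.88 tilt [-0.0017 -0.0018] F [0.4 0.2 0.1] open 0.0598
3 rows to (0.4195, 0.3715, 0.05, 150)
[[[0.01,0.0,0.67],[-0.01,-0.0,-0.01],-0.4],[[0.01,0.0,0.67],[-0.01,-0.0,-0.01],-0.4],[[0.01,0.0,0.67],[-0.01,-0.0,-0.01],-0.4]]
2 rows to (0.4195, 0.3715, 0.004, 150)
[[[0.0,0.0,0.57],[0.0,0.0,0.0],-0.4],[[0.0,0.0,0.57],[0.0,0.0,0.0],-0.4]]
```

View pics/w7.png

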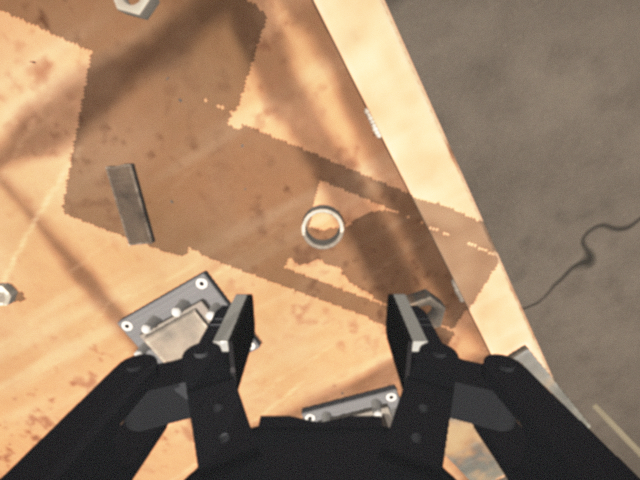

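```bash
python3 -m pendant '[[[0.01,0.01,0.7],[0,0,0],-0.4],[[0.01,0.01,0.9],[0,0,0],-0.4],[[0,0,0.9],[0,0,0],-0.4],[[0,0,0.5],[0,0,0],-0.4],[[0,0,0.15],[0,0,0],-0.4],[[0,0,0],[0,0,0],-0.4],[[0,0,0],[0,0,0],-0.4]]'
```

```text
clock: 26.9
ee_pos: [0.4213, 0.373, 0.0065]
orientation: [0.0, 0.26, 0.966, 0.0]
force: [-0.1, -0.9, -0.3]
opening: 0.0597
```

```bash
python3 -m pendant '[[[0,0,0.04],[0,0,0],-0.4],[[0,0,0],[0,0,0],0],[[0,0,0],[0,0,0],0.4],[[0,0,0],[0,0,0],1],[[0,0,0],[0,0,0],1],[[0,0,0],[0,0,0],1],[[0,0,0],[0,0,0],1]]'
```

```text
clock: 27.78
ee_pos: [0.4206, 0.3729, 0.0044]
orientation: [-0.0, 0.26, 0.966, -0.0]
force: [-1.6, -0.7, 5.0]
opening: 0.0297
```

```bash
python3 -m pendant '[[[0,0,-0.3],[0,0,0],1],[[0,0,-0.8],[0,0,0],1],[[0,0,-1],[0,0,0],1],[[0,0,-1],[0,0,0],1],[[0,0,0],[0,0,0],1],[[0,0,0],[0,0,0],1]]'
python3 - <<'E'
from snap import *
W,c=snap("w8")
T=c["T"]@np.linalg.inv(c["mount"]);L=(W-T[:3,3])@T[:3,:3]
m=(abs(L[...,1])<.0165)&(abs(L[...,0])<.025)&(L[...,2]>-.035)&(L[...,2]<.02);P=L[m]
print(len(P),np.histogram(P[:,2],np.arange(-.035,.021,.005)))
z=np.percentile(P[:,2],5);
Q=P[(P[:,2]<-.005)];print(circ(Q),rect(Q))
im=c["color"][230:470,200:440];cv2.imwrite("pics/w8z.png",cv2.resize(im,None,fx=2.5,fy=2.5))
E
```

```text
clock: 28.52
ee_pos: [0.42, 0.3723, 0.1276]
orientation: [-0.0, 0.26, 0.966, -0.001]
force: [-0.2, 0.5, -0.3]
opening: 0.0297
4203 (array([ 235,  221,  191,  174, 1372,  836,  705,  469,    0,    0,    0]), array([-0.035, -0.03 , -0.025, -0.02 , -0.015, -0.01 , -0.005,  0.   ,
        0.005,  0.01 ,  0.015,  0.02 ]))
(array([0.00223   , 0.00043269]), np.float64(0.015616798627607115)) (array([1.3, 1.1]), array([32.9, 33.4]), 84.3)
```

View pics/w8z.png

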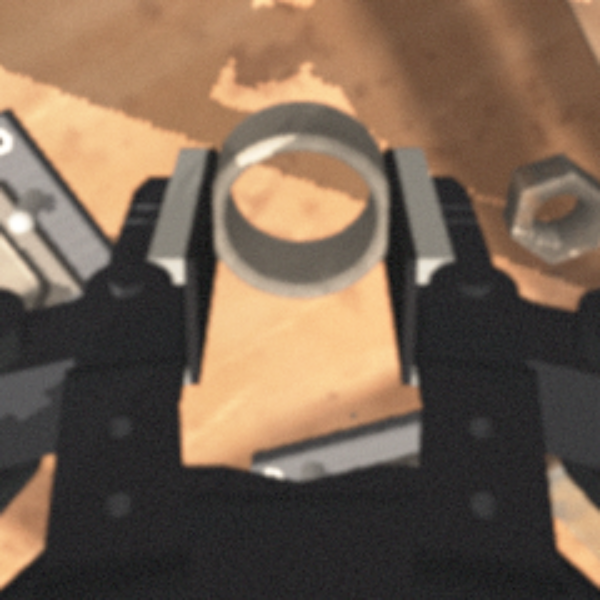

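Ring is gripped level and centred. Crossing to the thin spigot in front of the vice.

```bash
python3 plan.py "[(.44,.08,.21,150),(.44,-.16,.21,150),(.589,-.304,.13,150)]" 1
```

```text
t 28.57 pos [0.4196 0.372  0.1268] th 149.85 tilt [-0.0025 -0.0019] F [ 0.5  0.6 -1.1] open 0.03
7 rows to (0.44, 0.08, 0.21, 150)
[[[-0.59,-0.87,-0.3],[-0.0,-0.0,-0.0],1.0],[[-0.59,-0.87,-0.3],[-0.0,-0.0,-0.0],1.0],[[-0.59,-0.87,-0.3],[-0.0,-0.0,-0.0],1.0],[[-0.59,-0.87,-0.3],[-0.0,-0.0,-0.0],1.0],[[-0.59,-0.87,-0.3],[-0.0,-0.0,-0.0],1.0],[[-0.59,-0.87,-0.3],[-0.0,-0.0,-0.0],1.0],[[-0.58,-0.87,-0.3],[-0.0,-0.0,-0.0],1.0]]
6 rows to (0.44, -0.16, 0.21, 150)
[[[-0.5,-0.87,0.0],[0.0,0.0,0.0],1.0],[[-0.5,-0.87,0.0],[0.0,0.0,0.0],1.0],[[-0.5,-0.87,0.0],[0.0,0.0,0.0],1.0],[[-0.5,-0.87,0.0],[0.0,0.0,0.0],1.0],[[-0.5,-0.87,0.0],[0.0,0.0,0.0],1.0],[[-0.5,-0.87,0.0],[0.0,0.0,0.0],1.0]]
6 rows to (0.589, -0.304, 0.13, 150)
[[[-0.84,-0.21,0.33],[0.0,0.0,0.0],1.0],[[-0.84,-0.21,0.33],[0.0,0.0,0.0],1.0],[[-0.84,-0.21,0.33],[0.0,0.0,0.0],1.0],[[-0.84,-0.21,0.33],[0.0,0.0,0.0],1.0],[[-0.84,-0.21,0.33],[0.0,0.0,0.0],1.0],[[-0.84,-0.21,0.33],[0.0,0.0,0.0],1.0]]
```

```bash
python3 -m pendant '[[[-0.3,-0.44,-0.3],[0,0,0],1],[[-0.53,-0.78,-0.35],[0,0,0],1],[[-0.53,-0.78,-0.35],[0,0,0],1],[[-0.53,-0.78,-0.35],[0,0,0],1],[[-0.53,-0.78,-0.35],[0,0,0],1],[[-0.53,-0.78,-0.2],[0,0,0],1],[[-0.53,-0.78,-0.2],[0,0,0],1],[[-0.62,-0.95,0],[0,0,0],1],[[0,0,0],[0,0,0],1]]' && python3 plan.py "[(.44,-.16,.21,150)]" 1
```

```text
clock: 29.7
ee_pos: [0.4394, 0.077, 0.2116]
orientation: [-0.001, 0.262, 0.965, -0.001]
force: [-0.2, -0.2, -0.6]
opening: 0.0299
t 29.7 pos [0.4394 0.077  0.2116] th 149.58 tilt [-0.0025 -0.002 ] F [-0.2 -0.2 -0.6] open 0.0299
6 rows to (0.44, -0.16, 0.21, 150)
[[[-0.5,-0.85,0.01],[-0.01,-0.0,-0.01],1.0],[[-0.5,-0.85,0.01],[-0.01,-0.0,-0.01],1.0],[[-0.5,-0.85,0.01],[-0.01,-0.0,-0.01],1.0],[[-0.5,-0.85,0.01],[-0.01,-0.0,-0.01],1.0],[[-0.5,-0.85,0.01],[-0.01,-0.0,-0.01],1.0],[[-0.5,-0.85,0.01],[-0.01,-0.0,-0.01],1.0]]
```

```bash
python3 -m pendant '[[[-0.5,-0.85,0],[0,0,0],1],[[-0.5,-0.85,0],[0,0,0],1],[[-0.5,-0.85,0],[0,0,0],1],[[-0.5,-0.85,0],[0,0,0],1],[[-0.5,-0.85,0],[0,0,0],1],[[-0.5,-0.85,0],[0,0,0],1],[[0,0,0],[0,0,0],1]]' && python3 plan.py "[(.589,-.304,.12,150)]" 1
```

```text
clock: 30.58
ee_pos: [0.4416, -0.1581, 0.2116]
orientation: [-0.001, 0.262, 0.965, -0.0]
force: [-0.2, -0.1, -1.1]
opening: 0.0301
t 30.57 pos [ 0.4416 -0.1581  0.2116] th 149.67 tilt [-0.0015 -0.0006] F [-0.2 -0.1 -1.1] open 0.0301
6 rows to (0.589, -0.304, 0.12, 150)
[[[-0.84,-0.21,0.38],[-0.0,-0.0,-0.01],1.0],[[-0.84,-0.21,0.38],[-0.0,-0.0,-0.01],1.0],[[-0.84,-0.22,0.38],[-0.0,-0.0,-0.01],1.0],[[-0.84,-0.22,0.38],[-0.0,-0.0,-0.01],1.0],[[-0.84,-0.22,0.38],[-0.0,-0.0,-0.01],1.0],[[-0.84,-0.22,0.38],[-0.0,-0.0,-0.01],1.0]]
```

```bash
python3 -m pendant '[[[-0.6,-0.15,0],[0,0,0],1],[[-0.75,-0.2,0],[0,0,0],1],[[-0.75,-0.2,0.3],[0,0,0],1],[[-0.75,-0.2,0.5],[0,0,0],1],[[-0.75,-0.2,0.5],[0,0,0],1],[[-0.75,-0.2,0.5],[0,0,0],1],[[-0.7,-0.15,0.4],[0,0,0],1],[[0,0,0],[0,0,0],1],[[0,0,0],[0,0,0],1]]'
python3 - <<'E'
from snap import *
for cam in("wrist","scene","top"):
    W,c=snap("w9"+cam,cam)
    P=pts(W,.589,-.304,.055,.0045,.012);print(cam,len(P),rect(P) if len(P)>10 else 0)
    P=pts(W,.589,-.304,.02,.02,.04);print(len(P),P.mean(0) if len(P) else 0)
    if cam=="wrist":
        T=c["T"]@np.linalg.inv(c["mount"]);L=(W-T[:3,3])@T[:3,:3]
        m=(abs(L[...,1])<.0165)&(abs(L[...,0])<.025)&(L[...,2]>-.018)&(L[...,2]<.0);P=L[m];print(rect(P),np.percentile(P[:,2],[2,20]))
E
python3 plan.py "[(.589,-.304,.06,150)]" 1
```

```text
clock: 31.7
ee_pos: [0.5895, -0.301, 0.1236]
orientation: [-0.001, 0.26, 0.966, 0.0]
force: [-0.6, -0.4, -0.5]
opening: 0.0299
wrist 2941 (array([ 590.2, -303.3]), array([68.2, 68.2]), 84.0)
329 [ 0.58851882 -0.30218667  0.02877939]
(array([1.1, 0. ]), array([33. , 33.8]), 89.9) [-0.01594917 -0.01145622]
scene 234 (array([ 593.6, -303.1]), array([102.3,  82.4]), 70.0)
25 [ 0.58980275 -0.30257985  0.02707563]
top 178 (array([ 597.1, -277.1]), array([36.9, 73.3]), 61.4)
0 0
t 31.85 pos [ 0.5898 -0.3017  0.1249] th 149.89 tilt [-0.0004 -0.0005] F [-0.5 -0.4 -0.8] open 0.0303
2 rows to (0.589, -0.304, 0.06, 150)
[[[-0.01,-0.03,0.81],[-0.0,-0.0,-0.01],1.0],[[-0.01,-0.03,0.81],[-0.0,-0.0,-0.01],1.0]]
```

View pics/w9wrist.png

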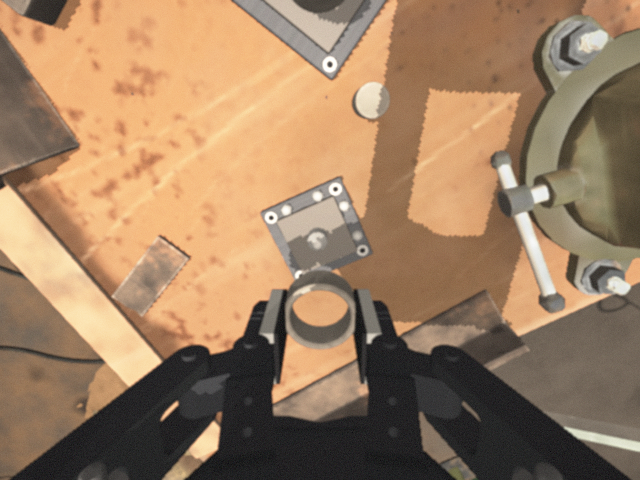

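View pics/w9scene.png

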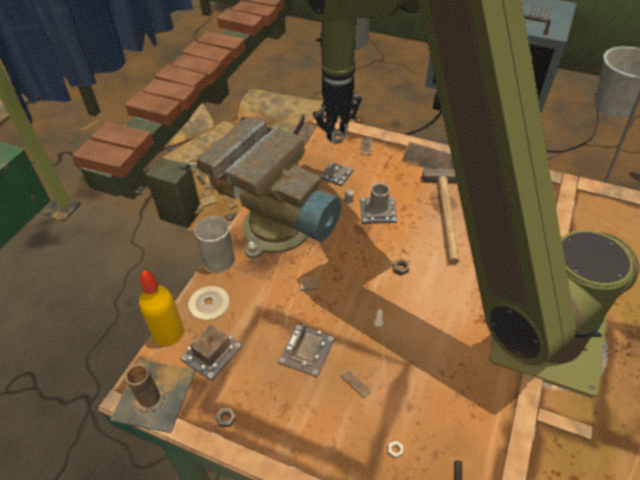

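Ring in the jaws at (320,310); thin spigot at (318,238), jig clear. Lowering.

```bash
python3 -m pendant '[[[-0.03,-0.05,0.6],[0,0,0],1],[[0,0,0.8],[0,0,0],1],[[0,0,0.5],[0,0,0],1],[[0,0,0],[0,0,0],1],[[0,0,0],[0,0,0],1]]'; python3 plan.py "[(.590,-.304,.045,150),(.590,-.304,.020,150)]" 1
```

```text
clock: 32.48
ee_pos: [0.5908, -0.3052, 0.0494]
orientation: [0.001, 0.26, 0.966, -0.001]
force: [0.3, -0.6, -0.5]
opening: 0.0299
t 32.48 pos [ 0.5908 -0.3052  0.0494] th 149.86 tilt [ 0.0009 -0.0014] F [ 0.3 -0.6 -0.5] open 0.0299
1 rows to (0.59, -0.304, 0.045, 150)
[[[0.03,0.02,0.11],[-0.01,0.02,-0.03],1.0]]
1 rows to (0.59, -0.304, 0.02, 150)
[[[0.0,0.0,0.62],[0.0,0.0,0.0],1.0]]
```

```bash
python3 -m pendant '[[[0.02,0.02,0.2],[0,0,0],1],[[0,0,0.3],[0,0,0],1],[[0,0,0.2],[0,0,0],1],[[0,0,0],[0,0,0],1],[[0,0,0],[0,0,0],1]]'
```

```text
clock: 33.1
ee_pos: [0.5898, -0.304, 0.0198]
orientation: [-0.0, 0.26, 0.966, -0.0]
force: [0.1, 0.1, -1.1]
opening: 0.03
```

```bash
python3 -m pendant '[[[0,0,0.04],[0,0,0],1],[[0,0,0],[0,0,0],1]]'; python3 -m pendant '[[[0,0,0],[0,0,0],0.1],[[0,0,0],[0,0,0],-0.3],[[0,0,0],[0,0,0],-0.4],[[0,0,0],[0,0,0],-0.4],[[0,0,-0.5],[0,0,0],-0.4],[[0,0,-1],[0,0,0],-0.4],[[0,0,-1],[0,0,0],-0.4],[[0,0,-1],[0,0,0],-0.4],[[0,0,-1],[0,0,0],-0.4],[[0,0,0],[0,0,0],-0.4]]'
python3 - <<'E'
from snap import *
for cam in("wrist","scene","top"):
    W,c=snap("q"+cam,cam);print(cam)
    P=pts(W,.589,-.304,.02,.026,.034);P=P[np.hypot(P[:,0]-.5895,P[:,1]+.3035)>.009];print("ring",len(P),circ(P) if len(P)>10 else 0,np.median(P[:,2]) if len(P) else 0)
    P=pts(W,.443,-.2175,.04,.066,.09);print("tube",len(P),circ(P) if len(P)>10 else 0,P[:,2].mean() if len(P) else 0)
    if cam!="wrist":
        P=pts(W,.625,.297,.06,.042,.06);print("block",rect(P),P[:,2].mean())
        P=pts(W,.4655,.2178,.045,.042,.07);print("clip",rect(P),P[:,2].max())
c=load("qwrist")["color"];cv2.imwrite("pics/qw.png",c)
E
```

```text
clock: 33.35
ee_pos: [0.5901, -0.3041, 0.0187]
orientation: [0.0, 0.26, 0.966, -0.0]
force: [0.3, 0.9, 1.0]
opening: 0.0299
clock: 34.6
ee_pos: [0.5924, -0.3052, 0.203]
orientation: [0.004, 0.26, 0.966, -0.002]
force: [1.1, -0.5, 0.3]
opening: 0.0599
wrist
ring 371 (array([ 0.58901752, -0.3029607 ]), np.float64(0.014995662324102104)) 0.02969919611538152
tube 410 (array([ 0.44617815, -0.21856917]), np.float64(0.01816214659346208)) 0.07366342530874
scene
ring 46 (array([ 0.59032818, -0.30401076]), np.float64(0.01517395251350564)) 0.0285914326634501
tube 140 (array([ 0.44355233, -0.21768348]), np.float64(0.020811335509988677)) 0.07254898316640362
block (array([623.8, 295.4]), array([62.8, 51.5]), 78.6) 0.04979253039577398
clip (array([464.5, 216.9]), array([55.7,  6.1]), 89.7) 0.05832255417032073
top
ring 31 (array([ 0.58825346, -0.30338365]), np.float64(0.015033518678483283)) 0.029191025437360185
tube 122 (array([ 0.44162065, -0.21721265]), np.float64(0.02071740602450565)) 0.07383896109520438
block (array([622.7, 294.9]), array([62.5, 51.5]), 77.5) 0.04919814813351926
clip (array([462.8, 216.8]), array([54.2,  4.5]), 88.7) 0.05666178479940709
```

View pics/qwrist.png

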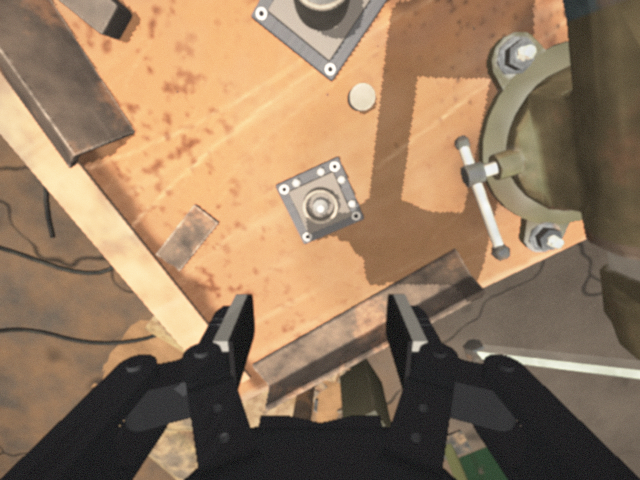

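View pics/qscene.png

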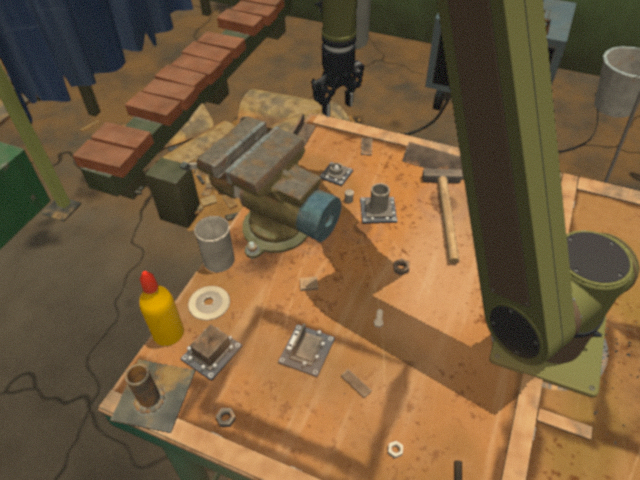

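Ring is over its spigot at (320,207), rim at about 30 mm. All four pieces are seated and the gripper is clear of everything.

```bash
python3 -m pendant '[[[0,0,0],[0,0,0],-0.4],[[0,0,0],[0,0,0],-0.4]]'; python3 -c "
from bench import *
print(hand_in())"
```

```text
clock: 35.0
ee_pos: [0.5894, -0.3035, 0.1969]
orientation: [-0.002, 0.26, 0.966, 0.0]
force: [-0.2, 0.1, 0.3]
opening: 0.0597
the job is handed in; nothing more can be done
None
```

All four jigs are loaded and released, and I handed the job in at about 35 s; the system reported no verdict.

My last camera checks put every piece inside its limits:

| Piece | Off its place (limit) | Height checked | Turn error (limit) |
|---|---|---|---|
| Tube | about 1 mm (10 mm) | rim about 74 mm, 76 expected | any turn is right |
| Ring | about 1 mm (10 mm) | rim 29–30 mm, 30 expected | any turn is right |
| Block | about 2 mm (10 mm) | top 49–50 mm, 50 expected | about 0.01 rad (0.25) |
| Clip | 1–3 mm (13 mm) | foot top 19 mm, 19 expected | under 0.05 rad (0.25) |

- **Forces:** at the end of each move the wrist force read no more than about 9 N. At hand-in the gripper stood about 0.2 m up, clear of everything.
- **Disagreements:** the cameras differ from each other by 1–2 mm. The last wrist-camera fit of the tube put it about 4 mm off, but it saw only part of the rim, so I relied on the other two cameras. The gripper opening on the ring read about 3 mm under the ring's diameter, against about 1.5 mm on the other pieces. A picture showed the ring level and centred, so I went on.

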